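Seat the control card in the card rack

TASK

Fit the green control card with the yellow grip bar into the empty middle bay of the grey card rack. It lies flat, so first prop it on the sloping wooden stand, contact edge down on the lip, and let go; then take it again by the grip bar, and slide it upright, contact edge down, into the guides until it is fully home, lowering it all the way rather than letting it drop. Leave the blue spare card and the other things on the bench where they are, and let go of the card at the end.

Things in the scene. Friction and masses are not known exactly. Their poses are not given: they have to be found in the camera images.
- card_center (a point): Centre (mid-thickness) of the control card: a stiff flat cassette 110 mm long (its x), 60 wide (its y), 8 thick (its z), about 120 g, green board in an aluminium frame. +x points to the yellow grip bar (last 26 mm), -x to the brass contact edge. Starts flat on the bench, z up. Either face may look forward when seated.
- spare_center (a point): Centre of the spare card, a bystander of the same size and axes with blue board and white grip bar, flat on the bench; it and the control card change places from start to start.
- stand_rest (a point): Point at the fixed wooden stand, 73 mm above the bench, where the centre of a card lies when it rests on the sloping face with its contact edge on the lip. z is up, +x points level from the stand's front to its back, y along the face's width. A card let go on the face a few mm above the lip slides down to the lip by itself.
- bay_seat (a point): Point in the fixed card rack where the centre of a card lies when fully home in the empty middle bay, 67 mm above the bench (bay floor 12 mm above the bench). z is up; x is the normal of the seated card's faces, y runs along its width. The top edge of a seated card is 122 mm above the bench.
- beeswax_mid (a point): Bystander, a lump of beeswax, 44 mm across, 22 mm high; point 10 mm above its underside.
- pliers_mid (a point): Bystander, pliers with red grips, 135 x 37 x 8 mm, flat; point 10 mm above the underside.
- polish_bar_mid (a point): Bystander, a two-coloured polishing bar, 34 x 96 x 32 mm; point 10 mm above its underside.
- dapping_block_mid (a point): Bystander, a steel dapping block, 50 mm cube; point 10 mm above its underside.
- flux_bottle_mid (a point): Bystander, a blue bottle, 42 mm across, 85 mm high; point 10 mm above its underside.
- stand: The stand; origin under the centre of its base plate (98 x 70 mm, 8 high), axes as stand_rest. The face is 36 mm wide, looks to -x and rises to +x at 60 degrees from level; it carries the lower 72 mm of the card: the top 38 mm stands free, and each long side overhangs by 12 mm. The lip stands 12 mm out from the face.
- rack: Grey rack; origin under the centre of its base, 172 (x) by 96 mm (y); axes as bay_seat. Grooves 10.5 mm wide in cheeks at y = +-31.5 mm, tops 117 mm above the bench; the top 12 mm flare to about 20 mm wide, 72 mm between cheeks. Between the grooves' lips 49 mm is open for fingers. Fixed cards with grey bars stand home in the bays 50 mm to either side along x.
Not all that is in view belongs to the job. There is more than one size of the stand; the one meant has the size given above.

How it is judged:
By the outcome, as a careful person would: the job done as asked, in the order asked, and still so for the second after the job is handed in, with the robot touching nothing.
It also fails if it takes over 64 s, if anything falls off the work surface, if the arm or the gripper's body presses on something with over 40 N, if the wrist force passes 120 N, or if a joint passes its speed limit or range.

ROBOT

A 7-joint arm with a two-finger parallel gripper is mounted at the origin on the work surface; the furniture and walls round the work are solid. World frame = base frame: x ahead of the robot, y to its left, z up, the work surface at z = 0. Lengths are in m, angles in rad, forces in N, time in s.
With the tool pointing down it reaches from about 0.425 to 0.875 m from the base axis. Payload 4.7 kg.
Tool frame: the origin (TCP) lies midway between the tips of the shut fingers; the grasp point (between the pads) lies 19 mm behind it; z points along the fingers, y is the direction in which the jaws open and shut (so a half turn about z gives the same grasp; the last joint's range is limited). The gripper opens to 87 mm and grips with 3 to 60 N. Pads are 19 mm wide; open, the fingers measure 117 mm over their backs; the gripper's body (75 mm by 190 mm) begins 51 mm behind the grasp point.
Start: joints at [1.166, 0.321, -0.07, 1.45, 0.023, 1.371, -0.057], TCP at [0.264, -0.594, 0.198] pointing down, gripper open.
Joint ranges: [-2.86, 2.86], [-0.3, 2.09], [-1.38, 1.24], [0.06, 2.45], [-1.56, 4.7], [0.09, 2.05], [-2.69, 2.69]. Speed limits (rad/s): [2.57, 2.57, 3.14, 3.14, 3.14, 3.14, 3.14].

INTERFACE

Orientations are given as [roll, pitch, yaw] about the fixed x, y, z axes, in that order (R = Rz(yaw) Ry(pitch) Rx(roll)).
In Python, from bench import bot gives the robot as it stands. The module is installed in compiled form; this text tells all that it offers.
- The arm moves only by the tool arm_command, never from a script. Its argument "commands" is text: rows parted by semicolons, each of 5 numbers parted by spaces: the shift along the world's x, y, z in m, then the turn about the world's z in degrees, then the opening in per cent of the stroke, from 0 (shut) to 100 (fully open). In form: dx dy dz yaw jaw; .... A call has exactly 5 rows; each row is the pose to reach, as a shift and turn from the pose measured when the call began; what a row does not reach only later rows make up. A row lasts 1/8 s, in which the tool goes at most 62.5 mm and 10.7 degrees, less where a joint would pass 70% of its speed; a pose out of reach is approached as far as the arm can. A call with a gripper value outside its range is refused whole. The fingers move at their own pace and stop on an object; "squeeze" is the grip in N (left out, the last holds). Time passes only in rows, so rows that repeat a pose let the fingers close, or fill a call up. It gives the time, the measured TCP pose, the force and the opening at its end, in the units of the state.
- bot.state(): the state, without advancing time (a new reading comes with each control period).
- bot.get_image(name): name is "side" or "top"; returns (picture, depth): 384x512x3 uint8, blue, green, red; 384x512 float32, m along the optical axis (not along the pixel's ray), 0 where there is no reading.
- bot.get_calibration(name): a dict with "intrinsics" (3x3 intrinsics, pixels), "camera_from_world" (4x4, takes a point from world to camera coordinates). Camera axes: x right, y down, z forward; pixel columns grow to the right and rows downward; lengths in m; the calibration is good to about 2 mm. A picture is of the moment at which its call begins. get_calibration takes no time and is no camera call.
- bot.hand_in(): hands the job in, once; it reports no verdict.
The state is a dict: "time_s": time; "joints": joint angles; "joint_vel": joint speeds; "effort": joint torques, N m; "position": TCP position; "orientation": TCP orientation; "wrist_force": force on the tool from outside, world axes, zero at the start; "torque": the same for the moment, N m; "width": finger opening in m.
Only numpy, scipy, OpenCV 4.12 (cv2) and the standard library are available. Lean on these libraries where they do the work, as an engineer would, in place of code of your own. Each camera call takes 0.05 s, during which the arm holds its last target.

## Working session

There is one attempt and no reset: what is moved stays moved. The work goes in short steps, Python scripts to look and compute and a tool call to move; the robot and the scene stay as the last step left them, time stands still between calls to the robot, and variables do not carry over. Pictures are saved under pics/ and viewed, and the job is handed in when it is done.

Besides the shell and the picture viewer there is one more tool, called as name(argument=value, ...) on one line, values as JSON. arm_command: Moves the arm, as the interface text tells. Its arguments: {"type":"object","properties":{"commands":{"type":"string"},"squeeze":{"type":"number"}},"required":["commands"]}

```bash
mkdir -p pics
cat > h.py <<'E'
import numpy as np, cv2
from bench import bot
def cal(n):
    c=bot.get_calibration(n); return np.array(c["intrinsics"]),np.array(c["camera_from_world"])
def proj(n,P):
    K,T=cal(n); P=np.atleast_2d(P); c=P@T[:3,:3].T+T[:3,3]; u=c@K.T; return u[:,:2]/u[:,2:]
def ray(n,uv,z):
    K,T=cal(n); uv=np.atleast_2d(uv).astype(float)
    d=np.c_[uv,np.ones(len(uv))]@np.linalg.inv(K).T@T[:3,:3]; o=-T[:3,:3].T@T[:3,3]
    return o+d*((z-o[2])/d[:,2])[:,None]
def cloud(n,dep):
    K,T=cal(n); h,w=dep.shape; v,u=np.mgrid[:h,:w]
    c=np.stack([u,v,np.ones_like(u)],-1)@np.linalg.inv(K).T*dep[...,None]
    return (c-T[:3,3])@T[:3,:3]
E
python3 - <<'E'
from h import *
for n in("top","side"):
    im,d=bot.get_image(n); cv2.imwrite(f"pics/{n}0.png",im); np.save(f"{n}0.npy",d)
    K,T=cal(n); print(n,K.round(1).tolist(),(-T[:3,:3].T@T[:3,3]).round(3),T[:3,:3].round(2).tolist())
print(bot.state())
E
```

```text
top [[426.0, 0.0, 261.8], [0.0, 426.0, 195.0], [0.0, 0.0, 1.0]] [0.252 0.065 1.199] [[-0.01, -1.0, 0.01], [-0.98, 0.01, -0.18], [0.18, -0.01, -0.98]]
side [[364.9, 0.0, 255.3], [0.0, 364.9, 190.0], [0.0, 0.0, 1.0]] [ 1.134 -0.57   0.644] [[0.66, 0.75, 0.03], [0.41, -0.34, -0.85], [-0.63, 0.57, -0.53]]
{'time_s': 0.1, 'joints': array([ 1.16611647,  0.32174054, -0.07007069,  1.45150969,  0.02262023,
        1.37080364, -0.0568755 ]), 'joint_vel': array([ 0.00044991, -0.00309965,  0.00015979, -0.0030325 , -0.00077239,
       -0.00152997, -0.00130965]), 'effort': array([-9.13360218e-04, -4.92569518e+01, -4.06090133e-01, -3.13396811e+01,
       -6.40881155e-02,  3.94369033e-02,  9.84143821e-05]), 'position': array([ 0.2640481 , -0.59338488,  0.19679797]), 'orientation': array([-3.13992178e+00,  1.15586671e-04,  4.18822061e-01]), 'wrist_force': array([-0.32498013, -0.21845765, -0.51637086]), 'torque': array([0.02606336, 0.02570763, 0.02336875]), 'width': 0.08707284231993484}
```

View pics/top0.png

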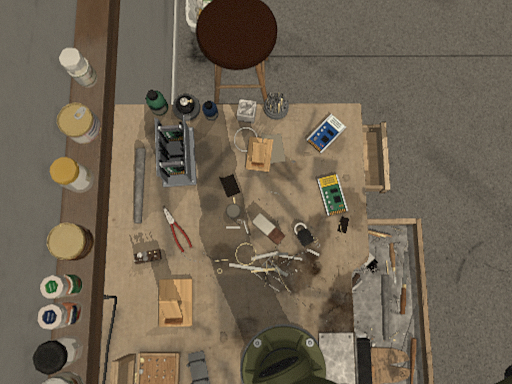

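View pics/side0.png

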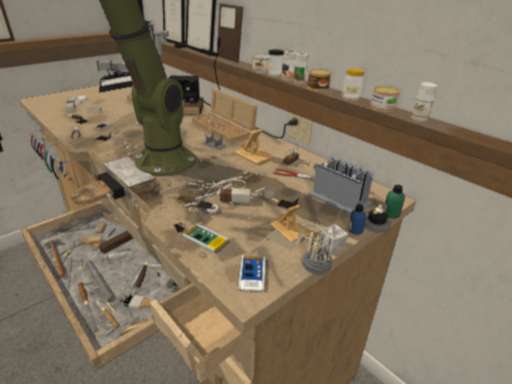

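Run:
```python
from h import *
im=cv2.imread("pics/top0.png"); d=np.load("top0.npy"); c=cloud("top",d)
a=cv2.resize(im[90:220,140:360],None,fx=3.6,fy=3.6,interpolation=cv2.INTER_CUBIC)
cv2.imwrite("pics/topz.png",a)
b=cv2.resize(im[265:335,140:210],None,fx=8,fy=8,interpolation=cv2.INTER_CUBIC); cv2.imwrite("pics/topz2.png",b)
s=cv2.imread("pics/side0.png");cv2.imwrite("pics/sidez.png",cv2.resize(s[140:300,170:420],None,fx=3.2,fy=3.2,interpolation=cv2.INTER_CUBIC))
hsv=cv2.cvtColor(im,cv2.COLOR_BGR2HSV)
def show(n,lo,hi,roi,z):
    x0,y0,x1,y1=roi; m=np.zeros(im.shape[:2],np.uint8)
    m[y0:y1,x0:x1]=cv2.inRange(hsv,lo,hi)[y0:y1,x0:x1]
    v,u=np.nonzero(m); P=ray("top",np.c_[u,v],z)
    r=cv2.minAreaRect((P[:,:2]*1000).astype(np.float32)); print(n,len(u),np.round([u.mean(),v.mean()]),P.mean(0).round(4),r)
show("green",(40,80,30),(90,255,255),(305,165,360,225),.008)
show("yellow",(20,120,120),(35,255,255),(305,165,360,225),.008)
# stand base plates by wood colour
for roi in((235,125,290,180),(150,270,200,335)):
    show("wood",(8,90,150),(22,255,255),roi,.008)
print("bench z",np.median(c[200:215,190:210,2]), "rack z",np.nanmax(c[120:190,150:200,2]))
```

```text
green 302 [333. 197.] [ 0.4644 -0.1504  0.008 ] ((463.1572265625, -150.32855224609375), (72.33186340332031, 47.19330596923828), 13.837660789489746)
yellow 172 [328. 181.] [ 0.5112 -0.1382  0.008 ] ((476.1352233886719, -146.29470825195312), (103.35574340820312, 48.59792709350586), 13.451553344726562)
wood 607 [260. 154.] [0.5909 0.0557 0.008 ] ((595.3851928710938, 78.62004852294922), (106.18267822265625, 98.60936737060547), 83.09158325195312)
wood 1247 [177. 303.] [0.1744 0.2845 0.008 ] ((177.61288452148438, 289.9454040527344), (165.50865173339844, 131.1910858154297), 2.2299396991729736)
bench z -0.00094042886223134 rack z 1.199084986278876
```

View pics/topz.png

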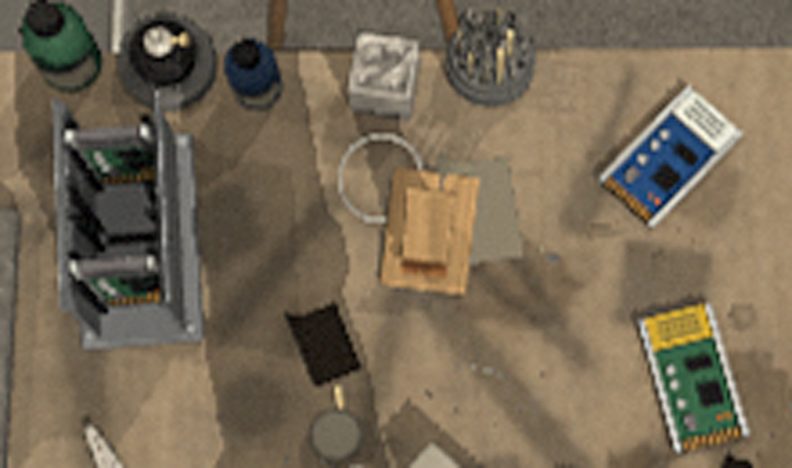

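View pics/topz2.png

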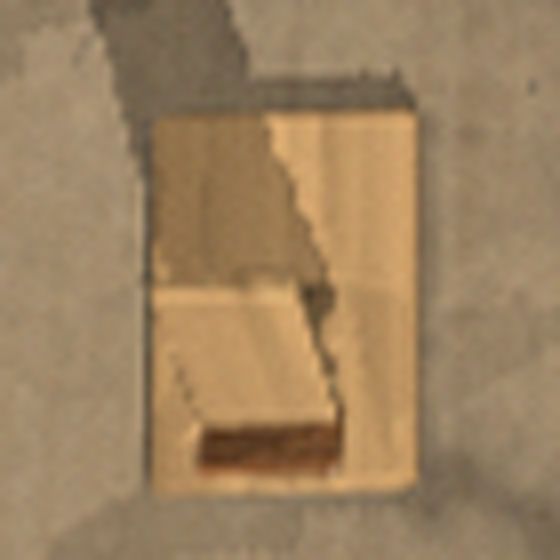

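View pics/sidez.png

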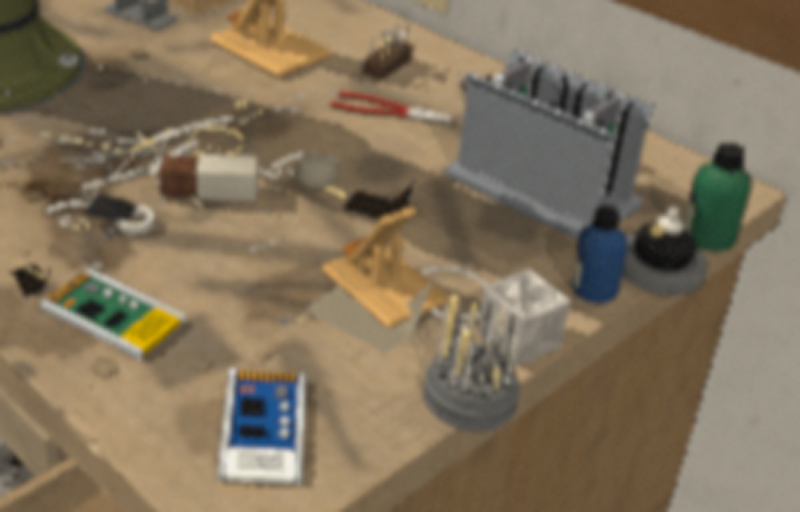

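Run:
```python
from h import *
q=lambda L:np.array(L)/3.6+[140,90]-0.36
card=ray("top",q([(636,315),(712,302),(747,437),(677,452)]),.006)
print("card",card[:,:2].round(4).tolist(),card.mean(0),[np.linalg.norm(card[i]-card[(i+1)%4]).round(4) for i in range(4)])
st=ray("top",q([(392,170),(480,178),(465,296),(380,283)]),.008)
print("stand",st[:,:2].round(4).tolist(),st.mean(0),[np.linalg.norm(st[i]-st[(i+1)%4]).round(4) for i in range(4)])
for n in("top","side"):
    d=np.load(n+"0.npy"); c=cloud(n,d)
    m=(d>0)&(c[...,2]>.1)&(c[...,2]<.14)&(c[...,0]>.4)&(c[...,0]<.8)&(c[...,1]>.12)&(c[...,1]<.4)
    P=c[m]; print(n,len(P),P.min(0).round(3),P.max(0).round(3),cv2.minAreaRect((P[:,:2]*1000).astype(np.float32)))
    m2=(d>0)&(c[...,2]>.015)&(c[...,2]<.11)&(c[...,0]>.5)&(c[...,0]<.68)&(c[...,1]>.0)&(c[...,1]<.11)
    Q=c[m2]; print(" standpts",len(Q),Q.min(0).round(3),Q.max(0).round(3))
    np.save(n+"_rk.npy",P);np.save(n+"_st.npy",Q)
# raster in world coordinates
im=np.zeros((560,400,3),np.uint8)
for n,col in(("top",(0,255,0)),("side",(0,0,255))):
    P=np.load(n+"_rk.npy")
    for x,y,z in P: cv2.circle(im,(int((.35-y)/.2*400),int((.76-x)/.28*560)),2,col,-1)
cv2.imwrite("pics/rk.png",im)
s=cv2.imread("pics/side0.png");t=cv2.imread("pics/top0.png")
cv2.imwrite("pics/rz.png",np.hstack([cv2.resize(t[115:195,145:205],(390,520),interpolation=cv2.INTER_CUBIC),cv2.resize(s[145:225,310:375],(410,520),interpolation=cv2.INTER_CUBIC)]))
```

```text
card [[0.5229, -0.1043], [0.5332, -0.1655], [0.424, -0.1887], [0.4125, -0.1331]] [ 0.4731475  -0.14786377  0.006     ] [np.float64(0.0621), np.float64(0.1116), np.float64(0.0568), np.float64(0.1141)]
stand [[0.644, 0.0901], [0.6369, 0.0189], [0.5388, 0.0321], [0.5499, 0.0999]] [0.59239623 0.06026079 0.008     ] [np.float64(0.0716), np.float64(0.0989), np.float64(0.0687), np.float64(0.0946)]
top 778 [0.505 0.25  0.1  ] [0.751 0.365 0.128] ((631.2455444335938, 302.69927978515625), (252.6197967529297, 91.39546966552734), 9.076117515563965)
 standpts 331 [0.551 0.044 0.015] [0.652 0.086 0.088]
side 606 [0.506 0.248 0.1  ] [0.753 0.351 0.123] ((632.4368896484375, 297.0674743652344), (250.1270294189453, 86.81307983398438), 4.949990272521973)
 standpts 233 [0.554 0.041 0.016] [0.65  0.079 0.084]
```

View pics/rz.png

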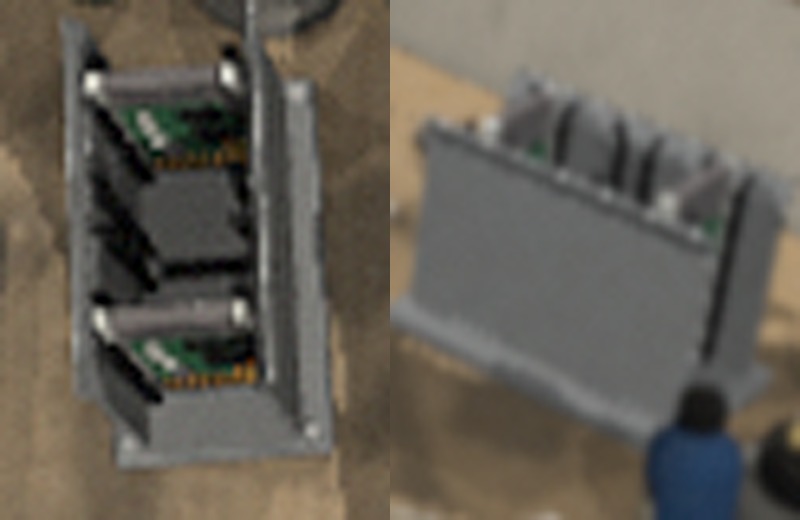

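View pics/rk.png

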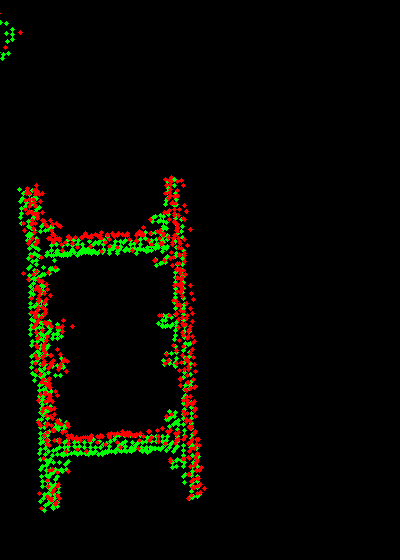

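Run:
```python
from h import *
R=np.vstack([np.load("top_rk.npy"),np.load("side_rk.npy")]); src=np.r_[np.zeros(778),np.ones(606)]
k=(R[:,1]<.345)&(R[:,0]<.69); R=R[k];src=src[k]
# walls: iterative fit
th=np.radians(3.6)
for it in range(5):
    u=np.array([np.cos(th),np.sin(th)]);v=np.array([-u[1],u[0]])
    a=R[:,:2]@u;b=R[:,:2]@v; mid=np.median([b.min(),b.max()]); 
    L=b-mid>.032; Rr=b-mid<-.032
    pl=np.polyfit(a[L],b[L],1);pr=np.polyfit(a[Rr],b[Rr],1); th+=np.arctan((pl[0]+pr[0])/2)
print("yaw",np.degrees(th),pl,pr,np.percentile(b[L]-mid,[2,50,98]),np.percentile(b[Rr]-mid,[2,50,98]))
for s in(0,1):
    for nm,sel in(("L",L),("R",Rr)):
        q=sel&(src==s); print(s,nm,"b",b[q].mean().round(4),"z",np.median(R[q,2]).round(4),"a range",a[q].min().round(4),a[q].max().round(4))
    q=(abs(b-mid)<.022)&(src==s)&(R[:,2]>.1185)
    for lo,hi in((.5,.6),(.6,.75)):
        w=q&(a>lo)&(a<hi); w=w; print("bar",s,w.sum(),a[w].mean().round(4),np.percentile(a[w],[5,95]).round(4),"z",np.median(R[w,2]).round(4),np.degrees(np.arctan(np.polyfit(b[w],a[w],1)[0])).round(1) if w.sum()>5 else '')
print("mid b",mid,(np.mean(b[L])+np.mean(b[Rr]))/2)
q=(abs(b-mid)<.032)&(R[:,2]>.1)
h,e=np.histogram(a[q&(a>.55)&(a<.66)],bins=np.arange(.55,.66,.002)); print(dict(zip(e.round(3).tolist(),h.tolist())))
# stand face plane
for n in("top","side"):
    Q=np.load(n+"_st.npy"); best=None
    rng=np.random.default_rng(0)
    for _ in range(800):
        p=Q[rng.choice(len(Q),3,False)]; nn=np.cross(p[1]-p[0],p[2]-p[0]); nn/=np.linalg.norm(nn)+1e-12
        i=abs((Q-p[0])@nn)<.002
        if abs(abs(nn[2])-.5)<.08 and (best is None or i.sum()>best.sum()): best=i
    P=Q[best]; c=P.mean(0); nn=np.linalg.svd(P-c)[2][2]; nn*=np.sign(nn[2])
    h=nn[:2]/np.linalg.norm(nn[:2])
    print(n,"face",best.sum(),c.round(4),nn.round(3),"yaw of +x",np.degrees(np.arctan2(-h[1],-h[0])).round(1),P.min(0).round(3),P.max(0).round(3))
    v=np.array([h[1],-h[0]]); t=P[:,:2]@v; print("   lat",t.min().round(4),t.max().round(4),"origin lat",(np.array([.5924,.0603])@v).round(4), "x at z=.0695 level offset", )
```

```text
yaw 4.080487676139498 [-0.00057533  0.28757216] [0.00143736 0.21413437] [0.03227094 0.03630899 0.0414864 ] [-0.04021117 -0.03571565 -0.0321177 ]
0 L b 0.2876 z 0.1142 a range 0.5269 0.6878
0 R b 0.2153 z 0.1172 a range 0.5277 0.6872
bar 0 53 0.557 [0.5533 0.561 ] z 0.1223 0.1
bar 0 52 0.6566 [0.6533 0.6607] z 0.1219 0.2
1 L b 0.2866 z 0.1107 a range 0.5278 0.6889
1 R b 0.2148 z 0.1089 a range 0.5287 0.6883
bar 1 18 0.5586 [0.5546 0.5626] z 0.12 0.6
bar 1 18 0.6588 [0.655  0.6622] z 0.1203 1.1
mid b 0.25075920119921324 0.2511157163341464
{0.55: 5, 0.552: 41, 0.554: 33, 0.556: 33, 0.558: 23, 0.56: 45, 0.562: 17, 0.564: 6, 0.566: 9, 0.568: 11, 0.57: 5, 0.572: 0, 0.574: 1, 0.576: 1, 0.578: 0, 0.58: 0, 0.582: 1, 0.584: 2, 0.586: 1, 0.588: 0, 0.59: 0, 0.592: 3, 0.594: 6, 0.596: 8, 0.598: 7, 0.6: 9, 0.602: 3, 0.604: 1, 0.606: 2, 0.608: 1, 0.61: 2, 0.612: 4, 0.614: 12, 0.616: 8, 0.618: 11, 0.62: 2, 0.622: 1, 0.624: 1, 0.626: 1, 0.628: 0, 0.63: 1, 0.632: 1, 0.634: 0, 0.636: 1, 0.638: 1, 0.64: 0, 0.642: 0, 0.644: 5, 0.646: 12, 0.648: 2, 0.65: 3, 0.652: 49, 0.654: 39, 0.656: 23}
top face 198 [0.5836 0.0618 0.0539] [-0.851  0.11   0.514] yaw of +x -7.4 [0.561 0.044 0.021] [0.604 0.08  0.088]
   lat 0.1187 0.1546 origin lat 0.1357 x at z=.0695 level offset
side face 90 [0.5907 0.0566 0.0542] [-0.867  0.134  0.48 ] yaw of +x -8.8 [0.568 0.041 0.016] [0.607 0.079 0.083]
   lat 0.1308 0.168 origin lat 0.15 x at z=.0695 level offset
```

arm_command(commands="0.03 0.05 0 -2 100; 0.06 0.1 -0.01 -4 100; 0.09 0.155 -0.02 -6 100; 0.12 0.21 -0.03 -8 100; 0.15 0.27 -0.04 -10.5 100", squeeze=5)

```text
time_s: 0.72
position: [0.4114, -0.3277, 0.1572]
orientation: [-3.14, 0.0, 0.234]
wrist_force: [1.1, 0.9, 0.4]
width: 0.0871
```

```bash
python3 -c "
from h import *
s=bot.state();print(s['time_s'],s['position'],np.degrees(s['orientation']),s['wrist_force'])"
```

```text
0.725 [ 0.41141128 -0.32765947  0.15719096] [-1.79889767e+02  1.69469524e-02  1.34231212e+01] [1.12262828 0.91378266 0.39760292]
```

arm_command(commands="0.025 0.047 -0.01 0 100; 0.05 0.095 -0.03 0 100; 0.076 0.143 -0.05 0 100; 0.101 0.189 -0.06 0 100; 0.101 0.189 -0.06 0 100")

```text
time_s: 1.35
position: [0.5133, -0.1329, 0.0961]
orientation: [-3.136, 0.001, 0.243]
wrist_force: [0.1, 0.6, 0.6]
width: 0.0871
```

Run:
```python
from h import *
s=bot.state();print(s['time_s'],s['position'],np.degrees(s['orientation']),s['wrist_force'])
o=[]
for n,(u,v) in(("top",(330,190)),("side",(200,235))):
    im,d=bot.get_image(n); c=im[max(v-45,0):v+45,u-45:u+45]; o.append(cv2.resize(c,(400,400),interpolation=cv2.INTER_CUBIC))
cv2.imwrite("pics/g1.png",np.hstack(o))
```

```text
1.35 [ 0.51331494 -0.1328865   0.09610399] [-1.79703789e+02  3.63775807e-02  1.39158814e+01] [0.07455806 0.64797169 0.62046455]
```

View pics/g1.png

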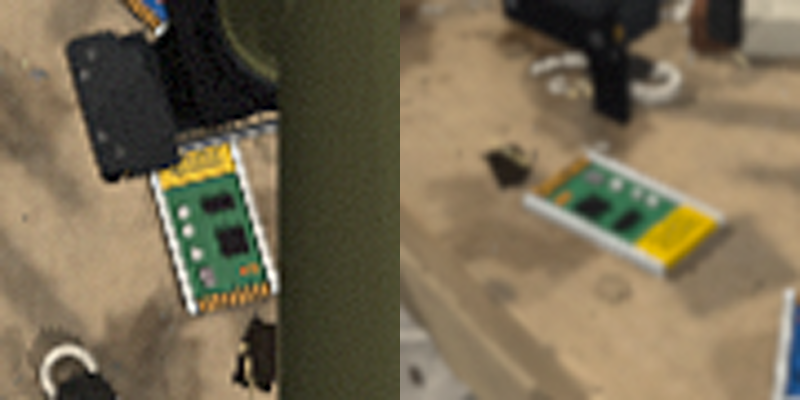

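arm_command(commands="0 -0.005 -0.02 0 100; 0 -0.005 -0.05 0 100; 0 -0.005 -0.075 0 100; 0 -0.005 -0.09 0 100; 0 -0.005 -0.093 0 100")

```text
time_s: 2.08
position: [0.5112, -0.1443, 0.0031]
orientation: [-3.139, 0.003, 0.234]
wrist_force: [0.4, 0.6, 0.2]
width: 0.0875
```

Run:
```python
from h import *
s=bot.state();print(s['time_s'],s['position'],np.degrees(s['orientation']),s['wrist_force'])
o=[]
for n,(u,v) in(("top",(330,190)),("side",(200,235))):
    im,d=bot.get_image(n); c=im[max(v-45,0):v+45,u-45:u+45]; o.append(cv2.resize(c,(400,400),interpolation=cv2.INTER_CUBIC))
cv2.imwrite("pics/g2.png",np.hstack(o))
```

```text
2.075 [ 0.51123422 -0.14429493  0.00307348] [-1.79849529e+02  1.56864973e-01  1.34118069e+01] [0.41751629 0.57046993 0.22873737]
```

View pics/g2.png

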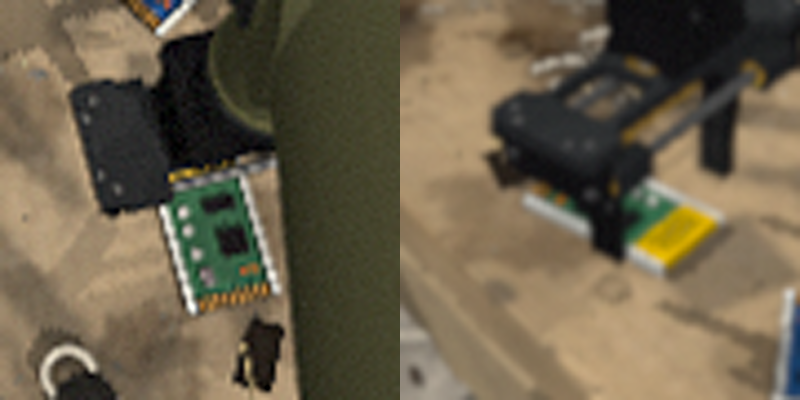

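Run:
```python
from h import *
s=bot.state();p=s['position'];yw=s['orientation'][2];j=np.array([np.sin(yw),-np.cos(yw),0])
im,d=bot.get_image("side"); 
u,v=200,235; c=cv2.resize(im[v-45:v+45,u-45:u+45],(720,720),interpolation=cv2.INTER_CUBIC)
ex=np.array([np.cos(yw),np.sin(yw),0])
for off,col in((0.0435,(0,0,255)),(-.0435,(255,0,255)),(0.0585,(255,0,0)),(0,(255,255,0))):
  for t in(-.0095,.0095):
    q=(proj("side",p+off*j+t*ex)[0]-[u-45,v-45]+.5)*8; cv2.circle(c,tuple(int(a) for a in q),5,col,-1)
P=ray("side",(np.array([[525,200],[665,270],[720,215],[585,150]])-[400,0])/400*90+[u-45,v-45]-.5,.008);print(P.round(4),P.mean(0))
cv2.imwrite("pics/g3.png",c)
```

```text
[[ 0.4304 -0.1906  0.008 ]
 [ 0.5371 -0.1627  0.008 ]
 [ 0.5181 -0.1076  0.008 ]
 [ 0.4116 -0.1343  0.008 ]] [ 0.47431405 -0.14879326  0.008     ]
```

View pics/g3.png

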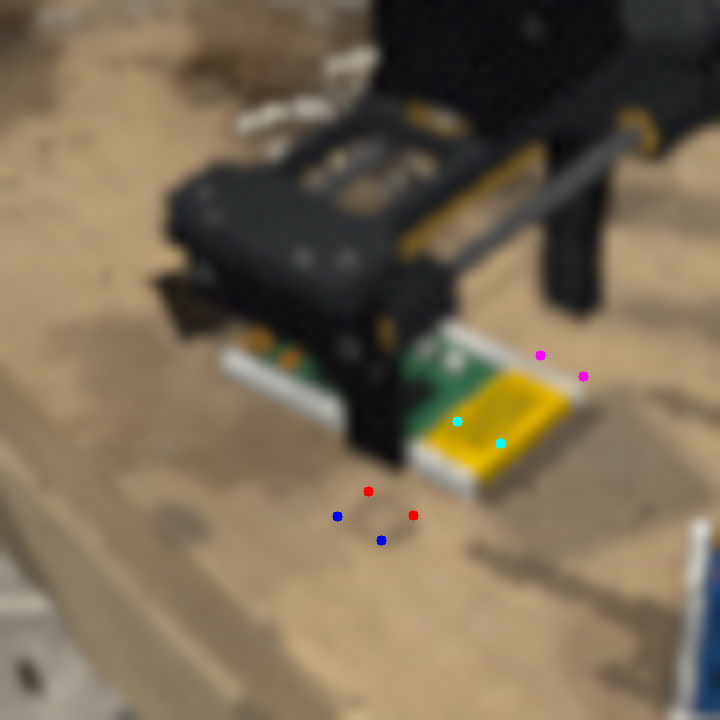

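Run:
```python
from h import *
im,d=bot.get_image("side"); c=cloud("side",d)
for (px,py) in((375,455),(375,440),(372,400),(370,350),(572,305),(572,280),(572,200)):
    u=int(155+px/8);v=int(190+py/8); print((u,v),c[v,u].round(4), im[v,u])
```

```text
(201, 246) [ 0.5272 -0.195   0.0336] [27 31 37]
(201, 245) [ 0.5266 -0.1944  0.0363] [18 18 18]
(201, 240) [ 0.5319 -0.1967  0.0571] [14 12 12]
(201, 233) [ 0.5709 -0.2196  0.1152] [19 20 21]
(226, 228) [ 0.5073 -0.1005  0.0317] [44 53 60]
(226, 225) [ 0.5105 -0.1027  0.0448] [31 31 31]
(226, 215) [ 0.5075 -0.0997  0.0748] [35 36 35]
```

arm_command(commands="0.001 0.005 0 0 76; 0.001 0.005 0 0 76; 0.001 0.005 0 0 76; 0.001 0.005 0 0 76; 0.001 0.005 0 0 76")

```text
time_s: 2.9
position: [0.5139, -0.1389, 0.0047]
orientation: [-3.14, 0.0, 0.235]
wrist_force: [0.1, 0.5, -0.6]
width: 0.0664
```

Run:
```python
from h import *
s=bot.state();print(s['time_s'],s['position'],np.degrees(s['orientation']),s['wrist_force'])
im,d=bot.get_image("side"); c=cloud("side",d); u,v=200,235
cv2.imwrite("pics/g4.png",cv2.resize(im[v-45:v+45,u-45:u+45],(720,720),interpolation=cv2.INTER_CUBIC))
m=(im.max(2)<45)&(d>0)
for nm,x0,x1 in(("near",.515,.56),):
  P=c[m&(c[...,0]>.45)&(c[...,0]<.6)&(c[...,1]>-.25)&(c[...,1]<-.05)&(c[...,2]<.07)]
  for lo,hi in((-.25,-.15),(-.15,-.05)):
    Q=P[(P[:,1]>lo)&(P[:,1]<hi)]; Q=Q[np.argsort(Q[:,2])][:8]; print(Q.round(3).tolist())
```

```text
2.9 [ 0.51386489 -0.13887003  0.00470185] [-1.79934523e+02  1.67673629e-04  1.34799354e+01] [ 0.07486743  0.51912546 -0.64537365]
[[0.459, -0.16, 0.005], [0.465, -0.161, 0.005], [0.468, -0.163, 0.005], [0.457, -0.165, 0.006], [0.462, -0.165, 0.006], [0.467, -0.159, 0.006], [0.467, -0.166, 0.006], [0.459, -0.163, 0.006]]
[[0.508, -0.107, 0.035], [0.515, -0.106, 0.036], [0.512, -0.107, 0.038], [0.516, -0.104, 0.038], [0.514, -0.106, 0.038], [0.519, -0.106, 0.039], [0.506, -0.109, 0.039], [0.509, -0.105, 0.039]]
```

View pics/g4.png

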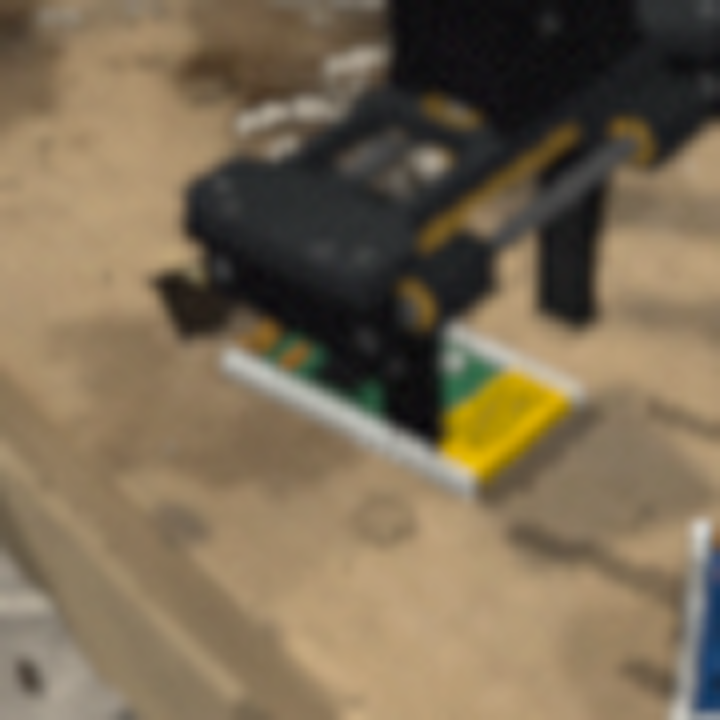

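arm_command(commands="0 0 -0.002 0 100; 0 0 -0.004 0 100; 0 0 -0.006 0 100; 0 0 -0.006 0 100; 0 0 -0.006 0 100")

```text
time_s: 3.58
position: [0.5139, -0.1388, -0.0013]
orientation: [-3.14, -0.0, 0.235]
wrist_force: [-0.7, -0.2, -0.3]
width: 0.0866
```

arm_command(commands="0 0 -0.002 0 100; 0 0 -0.004 0 100; 0 0 -0.006 0 100; 0 0 -0.007 0 100; 0 0 -0.007 0 100")

```text
time_s: 4.2
position: [0.5138, -0.1389, -0.0084]
orientation: [-3.14, 0.0, 0.235]
wrist_force: [-0.1, 0.6, -0.0]
width: 0.0875
```

```bash
cat > look.py <<'E'
from h import *
import sys
u,v,r=int(sys.argv[3]),int(sys.argv[4]),int(sys.argv[5])
n=sys.argv[1]
s=bot.state();print(s['time_s'],s['position'].round(4),np.degrees(s['orientation']).round(2),s['wrist_force'].round(2),s['width'])
im,d=bot.get_image(n); np.save("last.npy",d); cv2.imwrite("last.png",im)
cv2.imwrite(sys.argv[2],cv2.resize(im[max(0,v-r):v+r,max(0,u-r):u+r],(580,580),interpolation=cv2.INTER_CUBIC))
E
python3 look.py side pics/g5.png 200 235 40
```

```text
4.2 [ 0.5138 -0.1389 -0.0084] [-1.7993e+02  1.0000e-02  1.3480e+01] [-0.13  0.62 -0.01] 0.08746294206668467
```

View pics/g5.png

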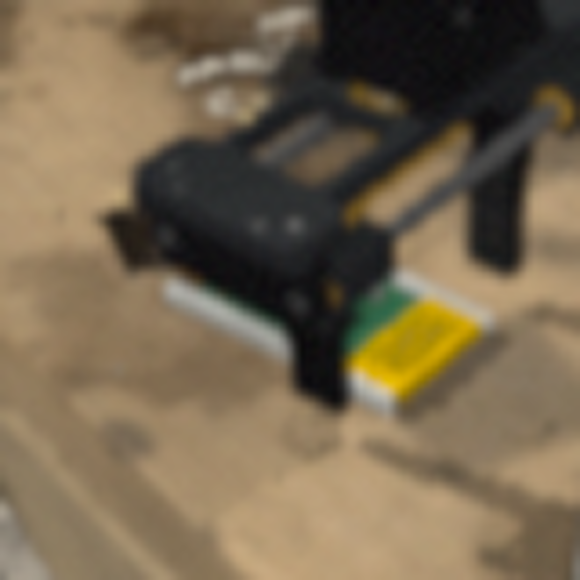

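Run:
```python
from h import *
s=bot.state();p=s['position'];yw=s['orientation'][2];j=np.array([np.sin(yw),-np.cos(yw),0])
for off in(.0435,.051,.0585,-.0435):
  for z in(-.008,0,.01,.02,.03):
    q=p+off*j;q[2]=z; print(off,z,proj("side",q)[0].round(1), (proj("side",q)[0]-[160,195])/80*580)
```

```text
0.0435 -0.008 [205.6 255.4] [330.55685474 437.72620022]
0.0435 0 [205.4 253.1] [329.50983052 420.90800403]
0.0435 0.01 [205.3 250.1] [328.18775217 399.67165378]
0.0435 0.02 [205.1 247.2] [326.85066332 378.19419208]
0.0435 0.03 [204.9 244.2] [325.49830687 356.47148922]
0.051 -0.008 [203.7 257. ] [316.51212119 449.24099745]
0.051 0 [203.5 254.6] [315.39581901 432.38071364]
0.051 0.01 [203.3 251.7] [313.98618355 411.09001458]
0.051 0.02 [203.1 248.7] [312.56045294 389.55621929]
0.051 0.03 [202.9 245.7] [311.11834993 367.77514038]
0.0585 -0.008 [201.7 258.6] [302.31008029 460.8847656 ]
0.0585 0 [201.5 256.2] [301.12300634 443.98250629]
0.0585 0.01 [201.3 253.3] [299.62391648 422.63758032]
0.0585 0.02 [201.1 250.3] [298.10761268 401.04755216]
0.0585 0.03 [200.9 247.3] [296.57379673 379.2081757 ]
-0.0435 -0.008 [226.6 238.2] [482.79334885 312.91269951]
-0.0435 0 [226.5 235.9] [482.45197244 296.5875173 ]
-0.0435 0.01 [226.5 233.1] [482.02118038 275.98633192]
-0.0435 0.02 [226.4 230.2] [481.58579688 255.16557662]
-0.0435 0.03 [226.4 227.3] [481.14574816 234.1217223 ]
```

arm_command(commands="0 0 -0.002 0 100; 0 0 -0.004 0 100; 0 0 -0.006 0 100; 0 0 -0.006 0 100; 0 0 -0.006 0 100")

```text
time_s: 4.88
position: [0.5139, -0.1388, -0.0143]
orientation: [-3.14, 0.0, 0.235]
wrist_force: [-0.1, 0.4, 0.5]
width: 0.0867
```

arm_command(commands="0 0 0 0 78; 0 0 0 0 78; 0 0 0 0 78; 0 0 0 0 78; 0 0 0 0 78")

```text
time_s: 5.5
position: [0.5139, -0.1389, -0.0143]
orientation: [-3.14, -0.0, 0.235]
wrist_force: [-0.2, 0.7, -0.5]
width: 0.068
```

```bash
python3 look.py side pics/g6.png 200 235 40
```

```text
5.5 [ 0.5139 -0.1389 -0.0143] [-179.93   -0.     13.48] [-0.24  0.66 -0.46] 0.06803969118017243
```

View pics/g6.png

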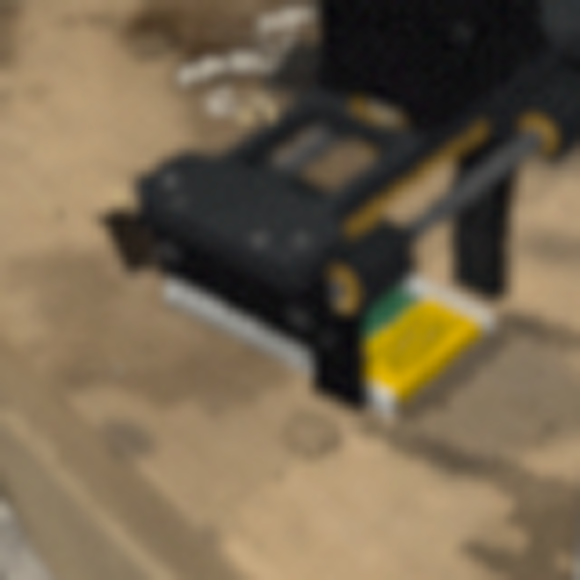

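arm_command(commands="0 0 -0.002 0 78; 0 0 -0.003 0 78; 0 0 -0.003 0 60; 0 0 -0.003 0 60; 0 0 -0.003 0 60", squeeze=10)

```text
time_s: 6.18
position: [0.5139, -0.1387, -0.0174]
orientation: [-3.14, 0.0, 0.235]
wrist_force: [0.0, -0.7, -1.2]
width: 0.0587
```

arm_command(commands="0 0 0 0 60; 0 0 0.005 0 60; 0 0 0.01 0 60; 0 0 0.02 0 60; 0 0 0.02 0 60")

```text
time_s: 6.8
position: [0.5149, -0.139, 0.0039]
orientation: [3.142, -0.002, 0.235]
wrist_force: [0.5, 0.1, -2.2]
width: 0.0593
```

```bash
python3 look.py side pics/g7.png 200 235 40
```

```text
6.8 [ 0.5149 -0.139   0.0039] [ 1.800e+02 -1.100e-01  1.348e+01] [ 0.53  0.1  -2.22] 0.05931757826789247
```

View pics/g7.png

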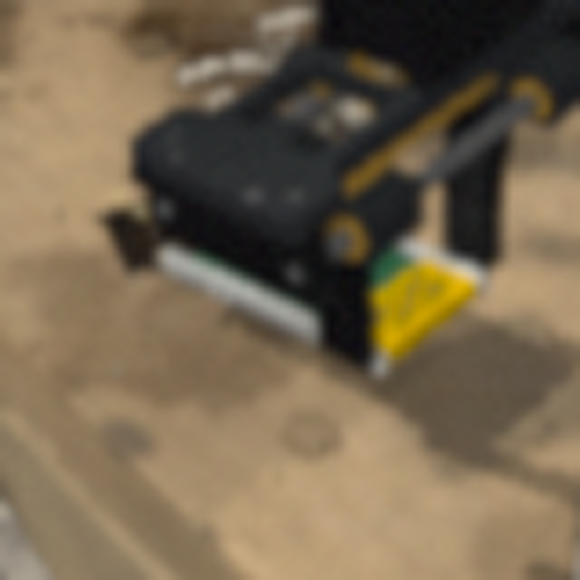

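arm_command(commands="0 0 0.02 0 60; 0 0 0.05 0 60; 0 0 0.08 0 60; 0 0 0.11 0 60; 0 0 0.115 0 60")

```text
time_s: 7.48
position: [0.516, -0.1393, 0.1206]
orientation: [3.14, -0.005, 0.235]
wrist_force: [-0.3, -0.5, 0.3]
width: 0.0523
```

arm_command(commands="0 0 0 0 60; 0 0 0 0 60; 0 0 0 0 60; 0 0 0 0 60; 0 0 0 0 60", squeeze=6)

```text
time_s: 8.1
position: [0.5159, -0.1393, 0.1202]
orientation: [3.14, -0.004, 0.235]
wrist_force: [-0.4, 0.1, 0.0]
width: 0.0522
```

```bash
python3 look.py side pics/g8.png 200 215 60
```

```text
8.1 [ 0.5159 -0.1393  0.1202] [179.91  -0.24  13.48] [-0.35  0.07  0.  ] 0.05224880801927981
```

View pics/g8.png

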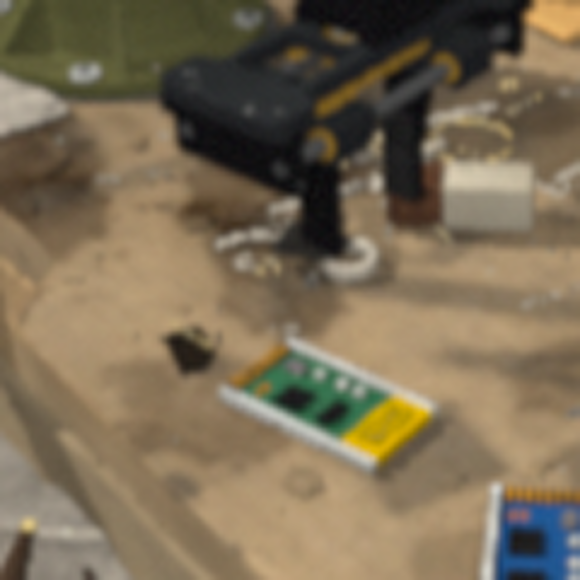

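Run:
```python
from h import *
im,d=bot.get_image("top"); cv2.imwrite("pics/g9.png",cv2.resize(im[150:240,290:380],(720,720),interpolation=cv2.INTER_CUBIC))
P=ray("side",np.array([[220,393],[372,468],[435,407],[285,340]])*120/580+[140,155]-.4,.008);print(P.round(4).tolist(),P.mean(0))
for a,b in((0,1),(3,2)): print(np.degrees(np.arctan2(*(P[b]-P[a])[[1,0]])))
P=ray("side",np.array([[372,468],[435,407]])*120/580+[140,155]-.4,.008).mean(0);print(P)
```

```text
[[0.4399, -0.1887, 0.008], [0.5448, -0.1605, 0.008], [0.5265, -0.1036, 0.008], [0.4226, -0.1334, 0.008]] [ 0.48344666 -0.14654135  0.008     ]
15.026634490206119
16.012942504292827
[ 0.53565644 -0.13204396  0.008     ]
```

View pics/g9.png

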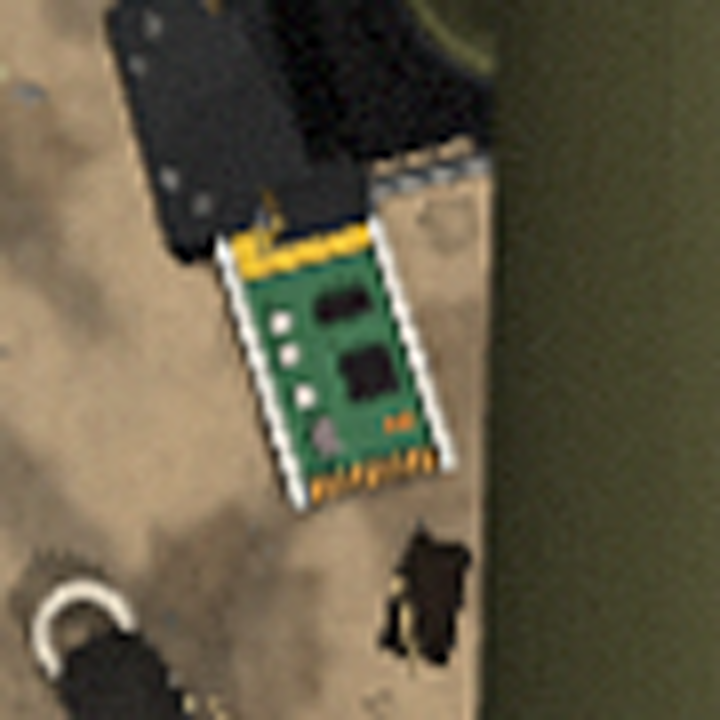

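Run:
```python
from h import *
P=ray("top",np.array([[303,505],[450,468],[375,222],[222,245]])/8+[290,150]-.44,.007);print(P.round(4).tolist())
for a,b in((0,3),(1,2)): print(np.degrees(np.arctan2(*(P[b]-P[a])[[1,0]])))
m=P[:2].mean(0); print(m)
for y in (14,15,15.5): t=np.radians(y); print(m[:2]+.055*np.array([np.cos(t),np.sin(t)]),m[:2]+.097*np.array([np.cos(t),np.sin(t)]))
```

```text
[[0.4195, -0.1324, 0.007], [0.4324, -0.185, 0.007], [0.5218, -0.162, 0.007], [0.5137, -0.1067, 0.007]]
15.244819311649795
14.44825855415288
[ 0.42593918 -0.15872856  0.007     ]
[ 0.47930544 -0.14542286] [ 0.52005786 -0.13526214]
[ 0.4790651  -0.14449351] [ 0.51963398 -0.13362311]
[ 0.47893885 -0.14403045] [ 0.51941133 -0.13280644]
```

arm_command(commands="0.0055 0.004 0 1.5 100; 0.0055 0.004 -0.03 1.5 100; 0.0055 0.004 -0.08 1.5 100; 0.0055 0.004 -0.12 1.5 100; 0.0055 0.004 -0.128 1.5 100", squeeze=25)

```text
time_s: 8.82
position: [0.5193, -0.1343, -0.0101]
orientation: [-3.14, -0.0, 0.263]
wrist_force: [-0.6, 0.1, -0.1]
width: 0.0857
```

arm_command(commands="0 0 -0.003 0 80; 0 0 -0.006 0 80; 0 0 -0.009 0 80; 0 0 -0.01 0 80; 0 0 -0.01 0 80")

```text
time_s: 9.45
position: [0.5195, -0.1344, -0.0198]
orientation: [-3.141, -0.001, 0.262]
wrist_force: [-0.4, -0.2, 0.8]
width: 0.0699
```

```bash
python3 look.py side pics/g10.png 205 235 40
```

```text
9.45 [ 0.5195 -0.1344 -0.0198] [-1.7994e+02 -3.0000e-02  1.5040e+01] [-0.42 -0.2   0.84] 0.0699106843614573
```

View pics/g10.png

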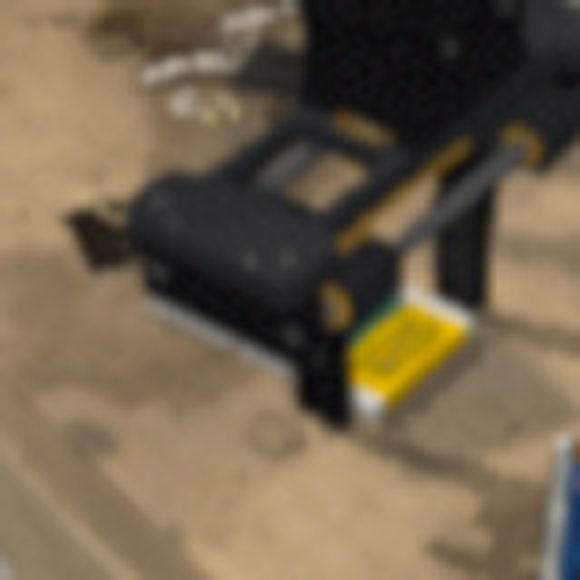

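arm_command(commands="0.001 0 0 0 60; 0.001 0 0 0 60; 0.001 0 0 0 60; 0.001 0 0 0 60; 0.001 0 0 0 60", squeeze=25)

```text
time_s: 10.12
position: [0.5208, -0.1343, -0.0197]
orientation: [-3.141, -0.001, 0.263]
wrist_force: [0.5, 0.8, 1.0]
width: 0.0591
```

arm_command(commands="0 0 0.003 0 60; 0 0 0.008 0 60; 0 0 0.015 0 60; 0 0 0.025 0 60; 0 0 0.025 0 60")

```text
time_s: 10.75
position: [0.5218, -0.1346, 0.0066]
orientation: [3.141, -0.003, 0.263]
wrist_force: [-0.7, -1.2, -1.4]
width: 0.0594
```

```bash
python3 look.py side pics/g11.png 205 235 40
```

```text
10.75 [ 0.5218 -0.1346  0.0066] [ 1.7998e+02 -1.7000e-01  1.5050e+01] [-0.72 -1.23 -1.4 ] 0.059366133573265915
```

View pics/g11.png

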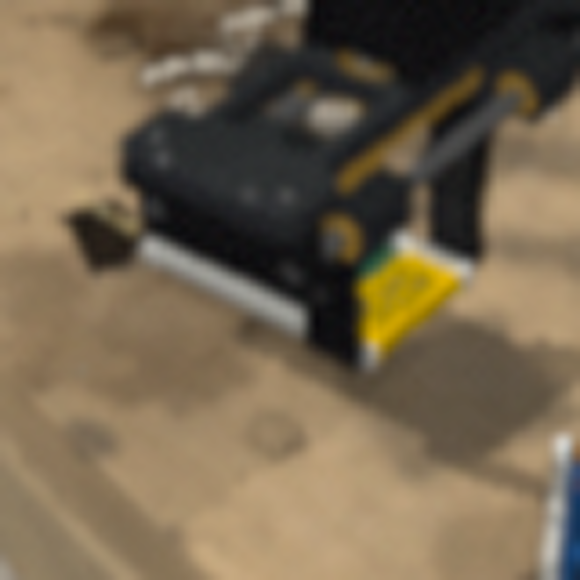

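arm_command(commands="0 0 0.015 0 60; 0 0 0.03 0 60; 0 0 0.05 0 60; 0 0 0.07 0 60; 0 0 0.075 0 60")

```text
time_s: 11.42
position: [0.5228, -0.1348, 0.0833]
orientation: [3.14, -0.005, 0.263]
wrist_force: [0.6, -0.3, -0.5]
width: 0.0596
```

```bash
python3 look.py side pics/g12.png 205 220 55
```

```text
11.425 [ 0.5228 -0.1348  0.0833] [179.89  -0.3   15.04] [ 0.63 -0.29 -0.47] 0.05960919825629601
```

View pics/g12.png

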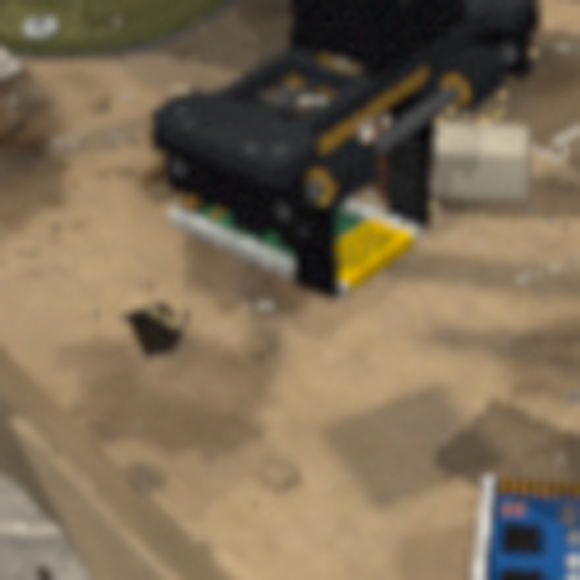

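arm_command(commands="0 0 0.012 0 60; 0 0 0.012 0 60; 0 0 0.012 0 60; 0 0 0.012 0 60; 0 0 0.012 0 60", squeeze=14)

```text
time_s: 12.1
position: [0.5222, -0.1347, 0.0945]
orientation: [3.14, -0.004, 0.263]
wrist_force: [-0.4, -0.0, -1.1]
width: 0.0594
```

```bash
python3 look.py side pics/g13.png 205 220 55
```

```text
12.1 [ 0.5222 -0.1347  0.0945] [179.93  -0.23  15.04] [-0.39 -0.01 -1.11] 0.05944758646735461
```

View pics/g13.png

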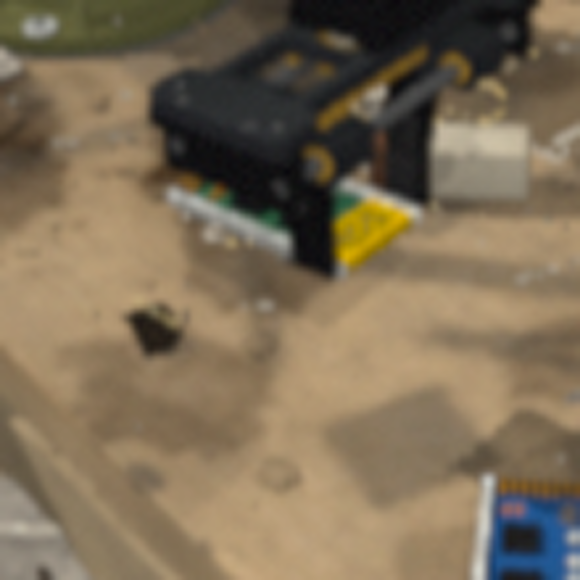

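Held level at 14 N, no droop yet. Step the squeeze down.

arm_command(commands="0 0 0 0 60; 0 0 0 0 60; 0 0 0 0 60; 0 0 0 0 60; 0 0 0 0 60", squeeze=8)

```text
time_s: 12.78
position: [0.5221, -0.1347, 0.0946]
orientation: [3.14, -0.004, 0.263]
wrist_force: [0.6, 0.6, -2.1]
width: 0.0596
```

```bash
python3 look.py side pics/g14.png 205 220 55
```

```text
12.775 [ 0.5221 -0.1347  0.0946] [179.93  -0.22  15.05] [ 0.55  0.62 -2.08] 0.059572134208640895
```

View pics/g14.png

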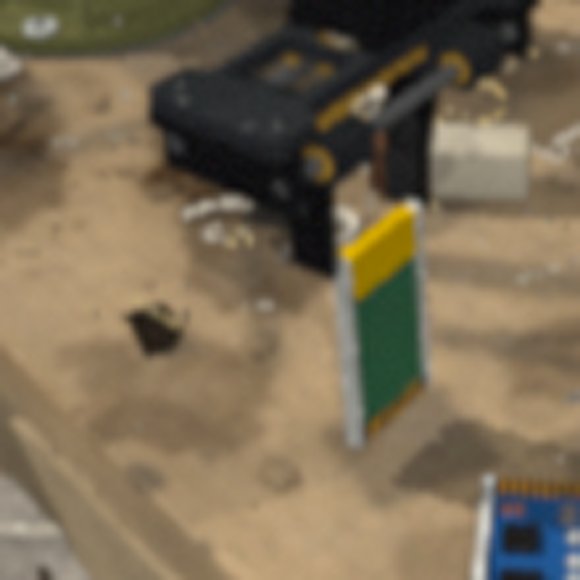

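arm_command(commands="0 0 0 0 60; 0 0 0 0 60; 0 0 0 0 60; 0 0 0.005 0 60; 0 0 0.01 0 60", squeeze=20)

```text
time_s: 13.45
position: [0.5223, -0.1347, 0.1051]
orientation: [3.14, -0.004, 0.263]
wrist_force: [0.9, -0.0, -1.3]
width: 0.0582
```

```bash
python3 look.py side pics/g15.png 205 220 55; python3 look.py top pics/g15t.png 325 175 45
```

```text
13.45 [ 0.5223 -0.1347  0.1051] [179.92  -0.25  15.04] [ 0.93 -0.02 -1.27] 0.05819708633408684
13.5 [ 0.5229 -0.1348  0.1059] [179.88  -0.31  15.04] [ 0.78  0.   -0.62] 0.05872086802381725
```

View pics/g15.png

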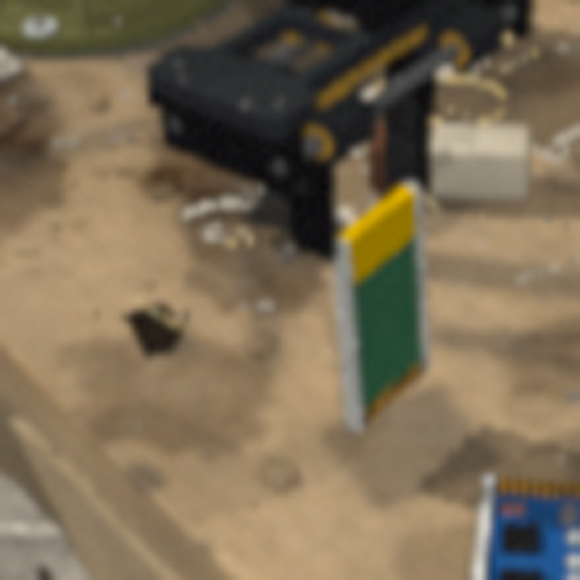

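View pics/g15t.png

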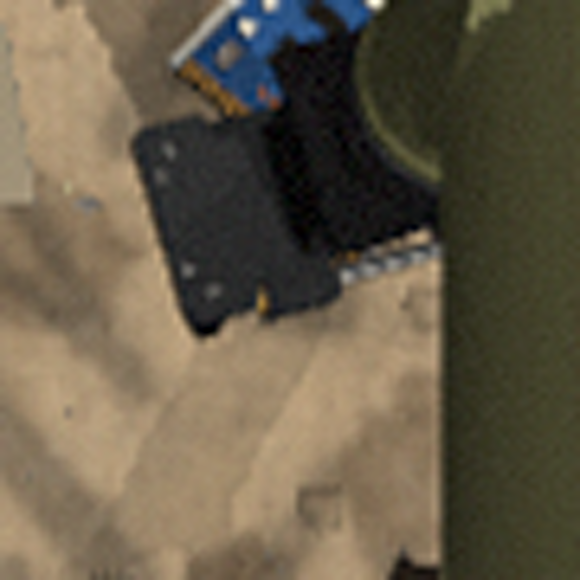

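```bash
cat > pose.py <<'E'
from h import *
import sys
def card(n="side",box=None):
    im,d=bot.get_image(n); c=cloud(n,d); h=cv2.cvtColor(im,cv2.COLOR_BGR2HSV)
    g=cv2.inRange(h,(40,80,30),(90,255,255)); y=cv2.inRange(h,(20,120,90),(35,255,255))
    out=[]
    for m in(g,y):
        k=(m>0)&(d>0)
        for i in range(3): k&=(c[...,i]>box[i][0])&(c[...,i]<box[i][1])
        out.append(c[k])
    return im,d,out
def report(n,box):
    im,d,(G,Y)=card(n,box); print(len(G),len(Y)); A=np.vstack([G,Y]); o=np.median(A,0); 
    for _ in range(4):
        nn=np.linalg.svd(A-A.mean(0))[2][2]; r=abs((A-A.mean(0))@nn); A=A[r<max(.003,np.percentile(r,90))] if len(A)>20 else A
    nn=nn if nn[0]<0 else -nn
    print("green",G.mean(0).round(4),G.min(0).round(4),G.max(0).round(4)); 
    if len(Y): print("yel",Y.mean(0).round(4),Y.min(0).round(4),Y.max(0).round(4))
    print("normal",nn.round(3),"yaw",np.degrees(np.arctan2(-nn[1],-nn[0])).round(1),"tilt",np.degrees(np.arcsin(nn[2])).round(1),"n pts",len(A), "ctr",A.mean(0).round(4))
if __name__=="__main__":
    b=[float(v) for v in sys.argv[2:8]]; report(sys.argv[1],[(b[0],b[1]),(b[2],b[3]),(b[4],b[5])])
E
python3 pose.py side .4 .62 -.25 -.05 .005 .2
```

```text
232 143
green [ 0.5383 -0.1322  0.0727] [ 0.5313 -0.1518  0.0355] [ 0.5453 -0.1121  0.1075]
yel [ 0.5372 -0.1333  0.1222] [ 0.5146 -0.1585  0.0318] [ 0.5464 -0.1067  0.136 ]
normal [-0.964 -0.266 -0.022] yaw 15.4 tilt -1.3 n pts 352 ctr [ 0.5383 -0.1328  0.0889]
```

arm_command(commands="0.002 0.015 0.02 -4 60; 0.005 0.045 0.034 -9 60; 0.008 0.08 0.034 -14 60; 0.012 0.115 0.034 -18.5 60; 0.015 0.14 0.034 -22.5 60", squeeze=25)

```text
time_s: 14.22
position: [0.5376, 0.0072, 0.1393]
orientation: [3.14, -0.005, -0.131]
wrist_force: [-0.8, -0.2, -0.9]
width: 0.0583
```

arm_command(commands="0.002 0.016 0 0 60; 0.004 0.03 0 0 60; 0.005 0.04 0 0 60; 0.005 0.043 0 0 60; 0.005 0.043 0 0 60")

```text
time_s: 14.85
position: [0.5426, 0.0497, 0.1393]
orientation: [3.14, -0.005, -0.131]
wrist_force: [-0.1, -0.2, -1.2]
width: 0.0582
```

```bash
python3 look.py side pics/s1.png 275 200 60; python3 look.py top pics/s1t.png 255 150 40;python3 pose.py side .48 .66 -.04 .16 .02 .25
```

```text
14.85 [0.5426 0.0497 0.1393] [179.89  -0.29  -7.53] [-0.13 -0.17 -1.17] 0.05816293274468431
14.9 [0.5426 0.0494 0.1393] [179.88  -0.29  -7.55] [ 0.21  0.19 -0.87] 0.05812597930793398
274 146
green [0.558  0.0467 0.1067] [0.553  0.0249 0.0692] [0.5625 0.0694 0.1425]
yel [0.5577 0.0457 0.1566] [ 0.5477 -0.0191  0.0642] [0.582  0.0778 0.2497]
normal [-0.993  0.12  -0.015] yaw -6.9 tilt -0.9 n pts 388 ctr [0.558  0.0464 0.1211]
```

View pics/s1.png

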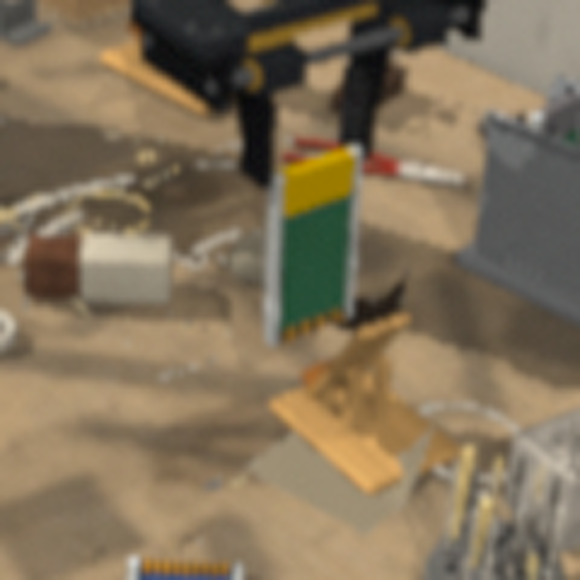

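View pics/s1t.png

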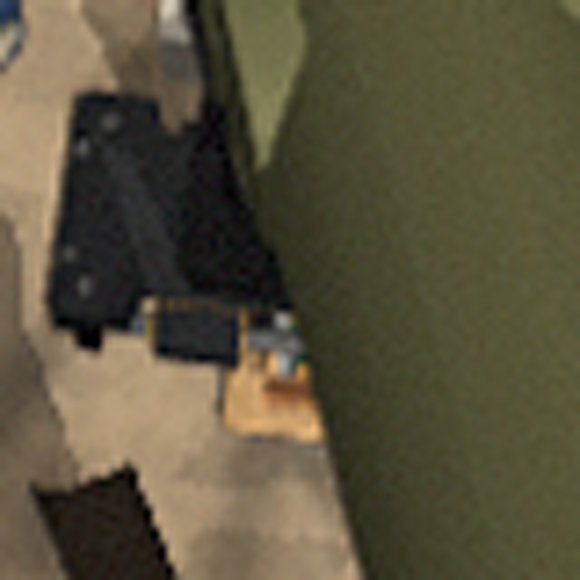

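arm_command(commands="0.004 0.005 0 0 60; 0.008 0.01 0 0 60; 0.012 0.015 0 0 60; 0.012 0.0155 -0.01 0 60; 0.012 0.0155 -0.02 0 60")

```text
time_s: 15.62
position: [0.5543, 0.0648, 0.1183]
orientation: [3.139, -0.004, -0.132]
wrist_force: [0.7, 0.6, -0.0]
width: 0.0582
```

arm_command(commands="0 0 -0.003 0 60; 0 0 -0.006 0 60; 0 0 -0.006 0 60; 0 0 -0.006 0 60; 0 0 -0.006 0 60")

```text
time_s: 16.25
position: [0.5545, 0.0648, 0.1126]
orientation: [3.139, -0.005, -0.132]
wrist_force: [-0.4, -0.9, -0.9]
width: 0.0584
```

```bash
python3 look.py side pics/s2.png 275 205 40; python3 look.py top pics/s2t.png 255 155 30;python3 pose.py side .48 .66 -.01 .12 .02 .15
```

```text
16.25 [0.5545 0.0648 0.1126] [179.88  -0.29  -7.56] [-0.39 -0.88 -0.93] 0.05835128539761882
16.3 [0.5544 0.0648 0.1125] [179.88  -0.28  -7.56] [-0.49  0.51 -0.6 ] 0.05823860110153633
229 140
green [0.5691 0.0611 0.0826] [0.5649 0.0395 0.0431] [0.5735 0.0853 0.1133]
yel [0.5686 0.0616 0.1294] [0.5549 0.0365 0.039 ] [0.5741 0.0959 0.1426]
normal [-0.993  0.119 -0.009] yaw -6.9 tilt -0.5 n pts 343 ctr [0.5691 0.0606 0.0985]
```

View pics/s2.png

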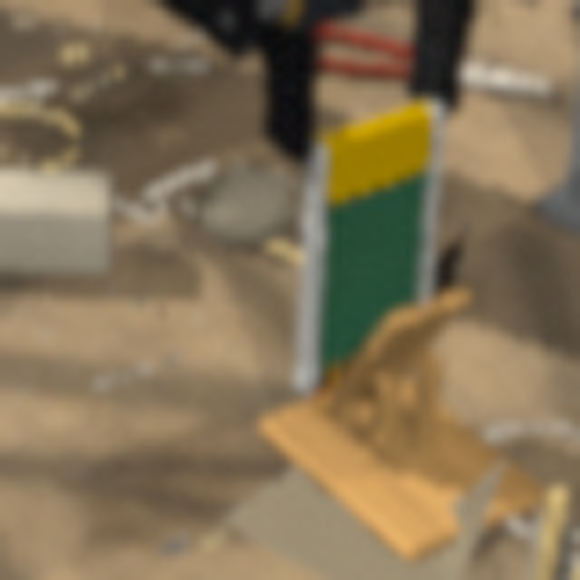

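View pics/s2t.png

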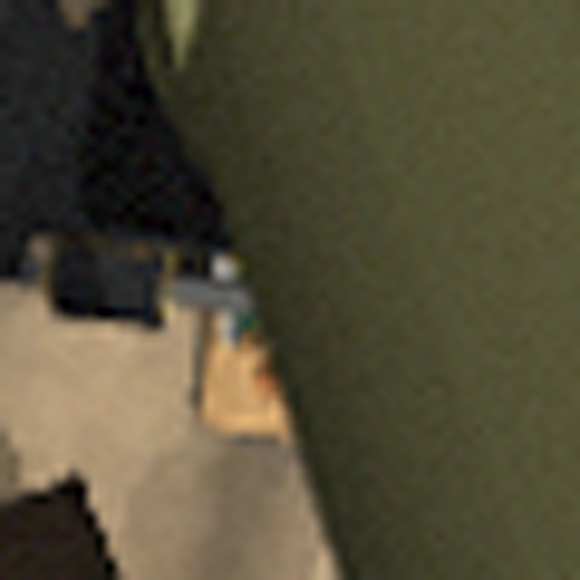

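arm_command(commands="0 0 -0.001 0 60; 0 0 -0.002 0 60; 0 0 -0.003 0 60; 0 0 -0.004 0 60; 0 0 -0.004 0 60")

```text
time_s: 17.02
position: [0.5543, 0.0648, 0.1083]
orientation: [3.139, -0.004, -0.132]
wrist_force: [0.6, 0.4, -1.6]
width: 0.0581
```

arm_command(commands="0 0 -0.001 0 60; 0 0 -0.002 0 60; 0 0 -0.003 0 60; 0 0 -0.003 0 60; 0 0 -0.003 0 60")

```text
time_s: 17.65
position: [0.5543, 0.0648, 0.1053]
orientation: [3.139, -0.004, -0.132]
wrist_force: [-0.6, 1.5, -1.4]
width: 0.0584
```

```bash
python3 look.py side pics/s3.png 275 205 40; python3 pose.py side .48 .66 -.01 .12 .02 .15
```

```text
17.65 [0.5543 0.0648 0.1053] [179.87  -0.25  -7.56] [-0.63  1.52 -1.38] 0.05837597639686233
209 131
green [0.5668 0.0609 0.0761] [0.5629 0.0412 0.0357] [0.5711 0.0835 0.1078]
yel [0.5682 0.0615 0.1224] [0.5583 0.0371 0.0321] [0.574  0.0927 0.1367]
normal [-0.994  0.107  0.032] yaw -6.1 tilt 1.8 n pts 320 ctr [0.5674 0.061  0.0922]
```

View pics/s3.png

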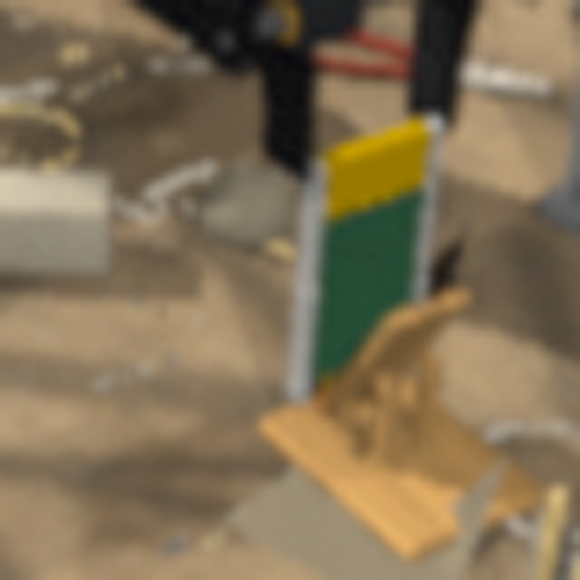

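arm_command(commands="0.005 -0.0005 -0.001 0 60; 0.01 -0.001 -0.002 0 60; 0.015 -0.002 -0.003 0 60; 0.02 -0.003 -0.004 0 60; 0.023 -0.003 -0.005 0 60", squeeze=18)

```text
time_s: 18.38
position: [0.5783, 0.0618, 0.1007]
orientation: [3.14, -0.006, -0.132]
wrist_force: [1.1, -0.4, 3.5]
width: 0.0588
```

```bash
python3 look.py side pics/s4.png 275 205 40; python3 pose.py side .48 .66 -.01 .12 .02 .15
```

```text
18.375 [0.5783 0.0618 0.1007] [179.9   -0.33  -7.57] [ 1.15 -0.42  3.51] 0.05884141261310029
127 111
green [0.5784 0.058  0.0755] [0.5658 0.0382 0.0344] [0.5877 0.0816 0.1022]
yel [0.5902 0.0588 0.1189] [0.5758 0.0343 0.057 ] [0.5974 0.0908 0.1315]
normal [-0.957  0.113  0.268] yaw -6.7 tilt 15.6 n pts 220 ctr [0.5835 0.0579 0.0931]
```

View pics/s4.png

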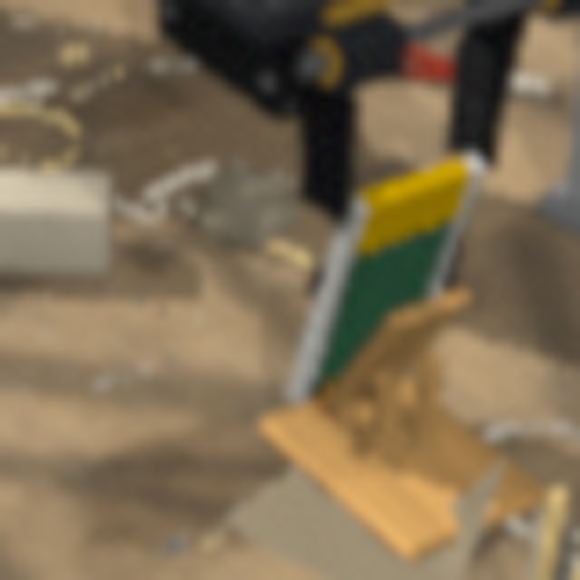

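arm_command(commands="0.005 -0.0005 -0.0015 0 60; 0.01 -0.001 -0.0035 0 60; 0.015 -0.002 -0.0055 0 60; 0.02 -0.003 -0.008 0 60; 0.021 -0.003 -0.0085 0 60")

```text
time_s: 19.1
position: [0.5997, 0.0589, 0.092]
orientation: [3.14, -0.006, -0.132]
wrist_force: [0.7, 0.0, 1.9]
width: 0.0585
```

```bash
python3 look.py side pics/s5.png 275 205 40; python3 pose.py side .48 .66 -.01 .12 .02 .15
```

```text
19.1 [0.5997 0.0589 0.092 ] [179.92  -0.34  -7.57] [0.65 0.05 1.87] 0.05854455010244769
18 81
green [0.5955 0.0521 0.0837] [0.5843 0.0391 0.0645] [0.6009 0.0685 0.0935]
yel [0.6102 0.0557 0.1122] [0.5672 0.0319 0.0305] [0.6184 0.0875 0.122 ]
normal [-0.879  0.104  0.465] yaw -6.7 tilt 27.7 n pts 81 ctr [0.607  0.0545 0.104 ]
```

View pics/s5.png

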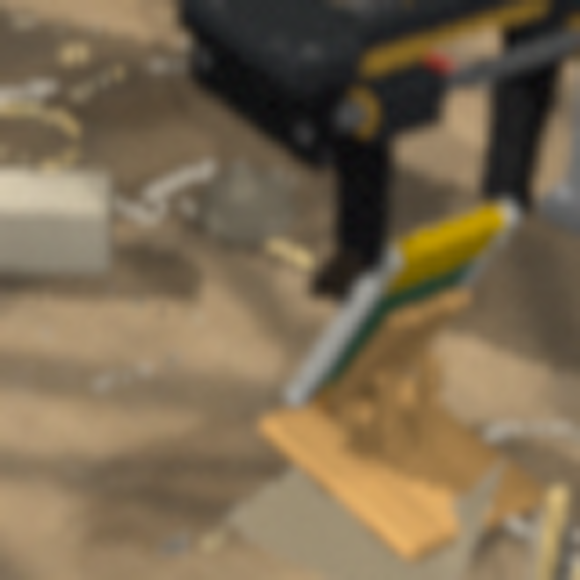

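arm_command(commands="0.002 0 -0.001 0 60; 0.004 -0.0005 -0.002 0 60; 0.004 -0.0005 -0.002 0 75; 0.004 -0.0005 -0.002 0 100; 0.004 -0.0005 -0.002 0 100")

```text
time_s: 19.82
position: [0.6029, 0.0583, 0.0898]
orientation: [3.14, -0.005, -0.132]
wrist_force: [0.7, 0.6, 0.3]
width: 0.0776
```

```bash
python3 look.py side pics/s6.png 275 205 40; python3 pose.py side .48 .66 -.01 .12 .02 .15
```

```text
19.825 [0.6029 0.0583 0.0898] [179.89  -0.28  -7.56] [0.66 0.56 0.3 ] 0.07761864349219909
0 78pose.py:17: RuntimeWarning: Mean of empty slice.
  print("green",G.mean(0).round(4),G.min(0).round(4),G.max(0).round(4));
  ret = um.true_divide(
Traceback (most recent call last):
  File "pose.py", line 21, in <module>
    b=[float(v) for v in sys.argv[2:8]]; report(sys.argv[1],[(b[0],b[1]),(b[2],b[3]),(b[4],b[5])])
                                         ~~~~~~^^^^^^^^^^^^^^^^^^^^^^^^^^^^^^^^^^^^^^^^^^^^^^^^^^^
  File "pose.py", line 17, in report
    print("green",G.mean(0).round(4),G.min(0).round(4),G.max(0).round(4));
                                     ~~~~~^^^
ValueError: zero-size array to reduction operation minimum which has no identity
```

View pics/s6.png

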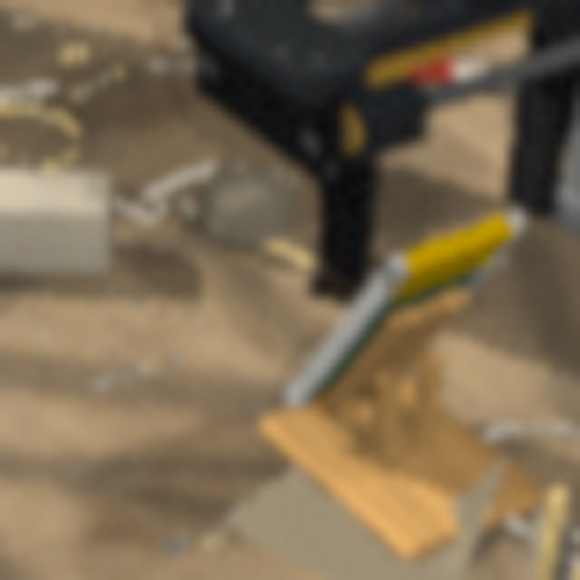

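arm_command(commands="0 0 0 0 100; 0 0 0 0 100; 0 0 0.03 0 100; 0 0 0.07 0 100; 0 0 0.1 0 100")

```text
time_s: 20.55
position: [0.6035, 0.0585, 0.1917]
orientation: [3.14, -0.007, -0.132]
wrist_force: [-0.2, -0.1, -0.1]
width: 0.0868
```

arm_command(commands="0 0 0.01 10.5 100; 0 0 0.01 21 100; 0 0 0.01 31.5 70; 0 0 0.01 42 45; 0 0 0.01 52 45")

```text
time_s: 21.18
position: [0.6035, 0.0585, 0.2018]
orientation: [3.14, -0.007, 0.782]
wrist_force: [0.7, 0.3, -0.0]
width: 0.0648
```

```bash
python3 look.py side pics/s7.png 275 205 40; python3 look.py top pics/s7t.png 255 155 40
```

```text
21.175 [0.6035 0.0585 0.2018] [179.91  -0.39  44.78] [ 0.67  0.33 -0.02] 0.06475459731618441
21.225 [0.6035 0.0585 0.2017] [179.92  -0.38  45.07] [ 0.52 -0.32  0.36] 0.06067503322495921
```

View pics/s7.png

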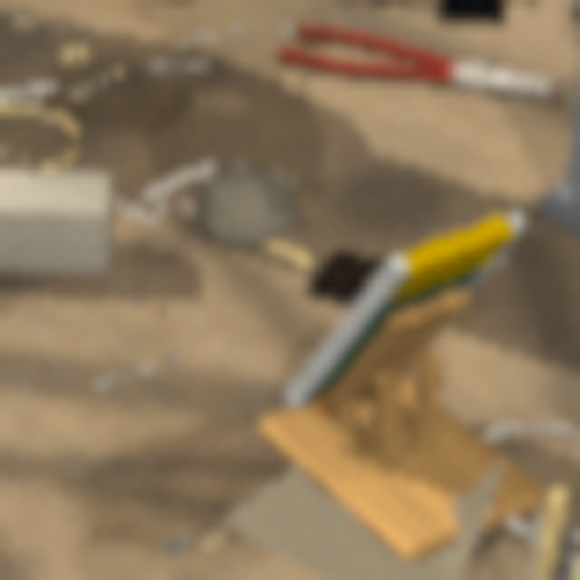

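View pics/s7t.png

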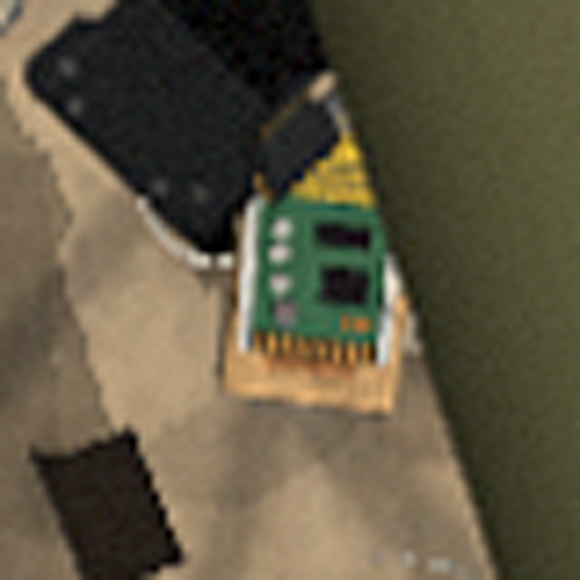

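arm_command(commands="0.007 -0.002 0 10.5 46; 0.007 -0.002 -0.01 21 46; 0.007 -0.002 -0.02 31.5 46; 0.007 -0.002 -0.03 37.5 46; 0.007 -0.002 -0.03 37.5 46", squeeze=8)

```text
time_s: 21.9
position: [0.6099, 0.0562, 0.1709]
orientation: [-3.141, -0.006, 1.427]
wrist_force: [0.1, 0.4, -0.0]
width: 0.0405
```

```bash
python3 look.py side pics/s8.png 275 185 50
python3 - <<'E'
from h import *
q=np.array([[398,262],[515,215]])*80/580+[235,165]-.4
P=ray("side",q,.121); print(P, "a",P[:,:2]@[.9914,-.1305],"b",P[:,:2]@[.1305,.9914])
im=cv2.imread("last.png");d=np.load("last.npy");c=cloud("side",d);m=(im.max(2)<60)&(d>0)&(c[...,0]>.5)&(c[...,0]<.72)&(c[...,1]>-.02)&(c[...,1]<.15)&(c[...,2]>.13)&(c[...,2]<.25)
P=c[m]; a=P[:,:2]@[.9914,-.1305]; b=P[:,:2]@[.1305,.9914]
for lo in np.arange(.54,.68,.01):
    k=(a>=lo)&(a<lo+.01); 
    if k.any(): print(lo.round(2),k.sum(),P[k,2].min().round(4),b[k].min().round(3),b[k].max().round(3))
E
```

```text
21.9 [0.6099 0.0562 0.1709] [-179.98   -0.37   81.73] [ 0.12  0.4  -0.02] 0.04045060469477209
[[0.61305504 0.02693047 0.121     ]
 [0.61877608 0.08294742 0.121     ]] a [0.60426834 0.60262997] b [0.10670255 0.16298435]
0.56 3 0.2276 0.125 0.126
0.57 114 0.1988 0.122 0.144
0.58 21 0.2029 0.124 0.139
0.62 63 0.1976 0.122 0.141
0.63 64 0.2193 0.121 0.14
```

View pics/s8.png

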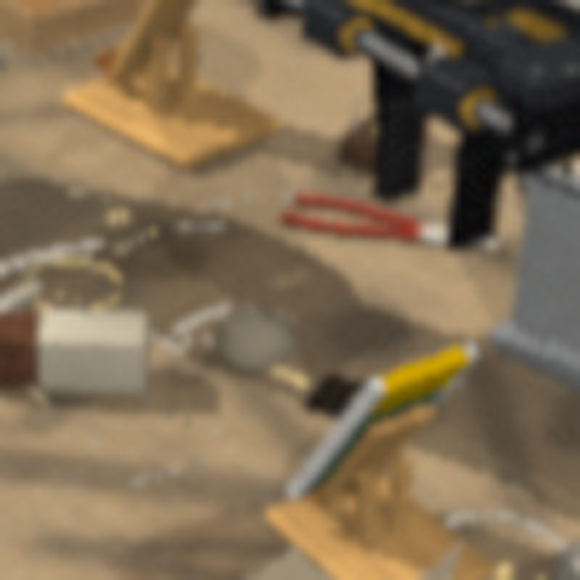

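arm_command(commands="0.0005 0 -0.02 0.7 46; 0.0005 0 -0.04 0.7 46; 0.0005 0 -0.06 0.7 46; 0.0005 0 -0.08 0.7 46; 0.0005 0 -0.085 0.7 46")

```text
time_s: 22.58
position: [0.6095, 0.0562, 0.0842]
orientation: [-3.139, -0.006, 1.438]
wrist_force: [0.1, -0.0, -0.5]
width: 0.0398
```

```bash
python3 look.py side pics/s9.png 275 195 35
```

```text
22.575 [0.6095 0.0562 0.0842] [-179.86   -0.36   82.41] [ 0.13 -0.02 -0.49] 0.03978070869175854
```

View pics/s9.png

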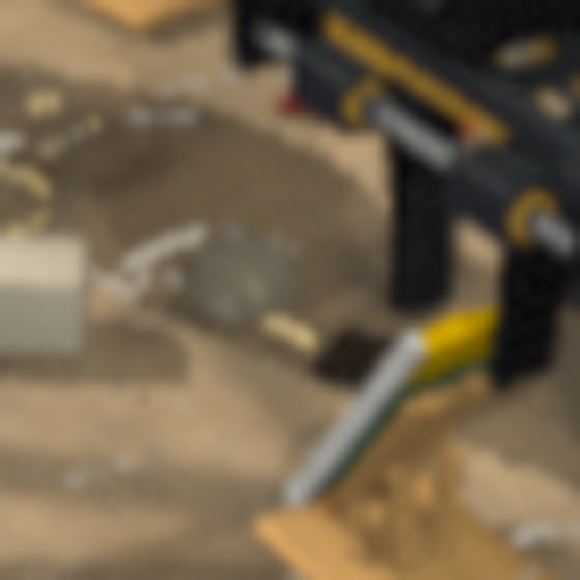

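arm_command(commands="0 0 -0.003 0 40; 0 0 -0.003 0 32; 0 0 -0.003 0 26; 0 0 -0.003 0 20; 0 0 -0.003 0 20", squeeze=6)

```text
time_s: 23.25
position: [0.61, 0.0563, 0.0819]
orientation: [-3.14, -0.006, 1.438]
wrist_force: [-0.4, -0.6, -0.6]
width: 0.0184
```

```bash
python3 look.py side pics/s10.png 275 195 35
```

```text
23.25 [0.61   0.0563 0.0819] [-179.92   -0.37   82.42] [-0.43 -0.61 -0.64] 0.01844042268927432
```

View pics/s10.png

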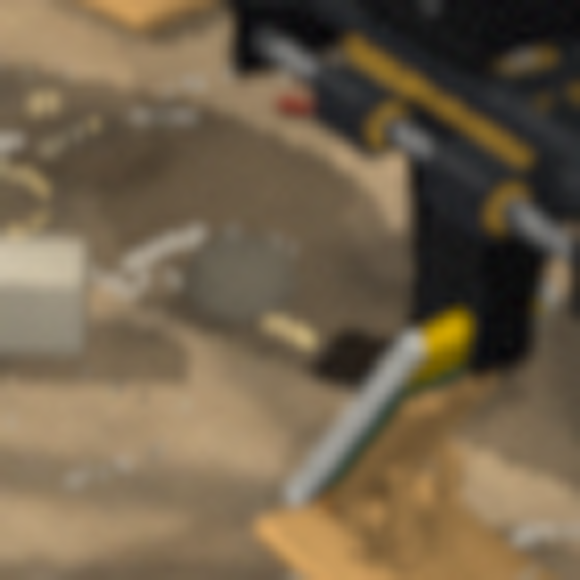

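arm_command(commands="0 0 0 0 8; -0.006 0.001 0.003 0 8; -0.012 0.0015 0.006 0 8; -0.018 0.002 0.009 0 8; -0.023 0.003 0.011 0 8", squeeze=8)

```text
time_s: 23.92
position: [0.587, 0.0593, 0.0936]
orientation: [-3.141, -0.006, 1.438]
wrist_force: [0.2, -0.7, 3.7]
width: 0.0106
```

```bash
python3 look.py side pics/s11.png 275 195 35
```

```text
23.925 [0.587  0.0593 0.0936] [-179.99   -0.37   82.41] [ 0.25 -0.67  3.7 ] 0.010609100802228426
```

View pics/s11.png

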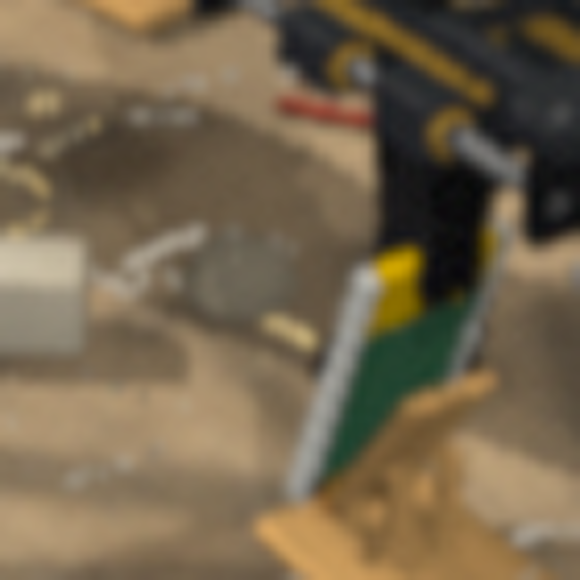

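arm_command(commands="-0.006 0.001 0.002 0 6; -0.012 0.0015 0.004 0 6; -0.018 0.002 0.006 0 6; -0.022 0.003 0.007 0 6; -0.026 0.0035 0.008 0 6", squeeze=15)

```text
time_s: 24.6
position: [0.5597, 0.063, 0.1012]
orientation: [-3.14, -0.006, 1.439]
wrist_force: [-0.0, -0.0, -0.6]
width: 0.0076
```

arm_command(commands="0 0 0 0 5; 0 0 0.002 0 5; 0 0 0.005 0 5; 0 0 0.01 0 5; 0 0 0.01 0 5", squeeze=30)

```text
time_s: 25.22
position: [0.5603, 0.0631, 0.1119]
orientation: [-3.141, -0.006, 1.439]
wrist_force: [-0.4, 0.3, -1.1]
width: 0.0076
```

```bash
python3 look.py side pics/s12.png 275 195 35;  python3 pose.py side .48 .66 -.01 .12 .02 .15
```

```text
25.225 [0.5603 0.0631 0.1119] [-179.97   -0.36   82.44] [-0.35  0.31 -1.06] 0.007591140009187583
245 87
green [0.5641 0.0626 0.0845] [0.5594 0.0408 0.0472] [0.5684 0.0857 0.1198]
yel [0.5647 0.0584 0.1296] [0.5493 0.0402 0.0433] [0.5764 0.0863 0.1499]
normal [-0.993  0.119  0.024] yaw -6.8 tilt 1.4 n pts 312 ctr [0.5644 0.0621 0.0933]
```

View pics/s12.png

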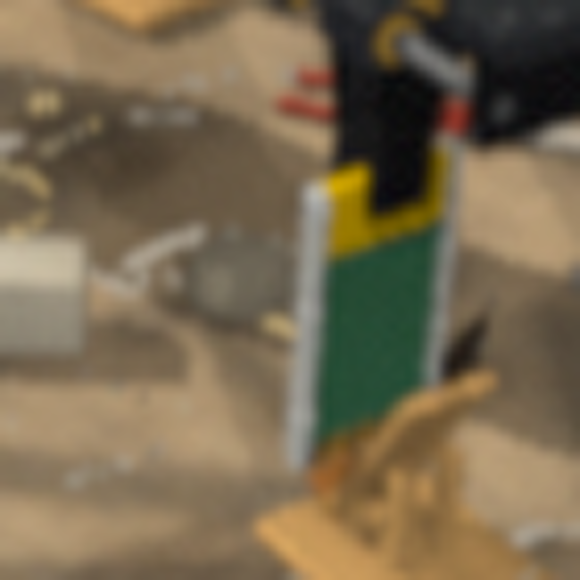

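arm_command(commands="-0.003 0 0.02 0 5; -0.003 0 0.05 2 5; -0.003 0.01 0.085 4 5; 0 0.03 0.115 7 5; 0.003 0.06 0.125 11.5 5")

```text
time_s: 25.95
position: [0.5643, 0.123, 0.2402]
orientation: [3.138, -0.005, 1.64]
wrist_force: [0.1, 0.2, -1.7]
width: 0.008
```

arm_command(commands="0.005 0.04 0 0 5; 0.01 0.08 0 0 5; 0.016 0.12 0 0 5; 0.022 0.155 0 0 5; 0.025 0.168 0 0 5")

```text
time_s: 26.58
position: [0.5884, 0.2937, 0.2413]
orientation: [3.138, -0.007, 1.643]
wrist_force: [0.4, -0.5, -2.1]
width: 0.0074
```

```bash
python3 look.py side pics/r1.png 345 165 50;  python3 pose.py side .5 .66 .2 .36 .13 .3;python3 look.py top pics/r1t.png 180 150 50
```

```text
26.575 [0.5884 0.2937 0.2413] [179.8   -0.4   94.14] [ 0.37 -0.55 -2.11] 0.0074176996919276305
135 54
green [0.5929 0.2943 0.2134] [0.5899 0.2742 0.1783] [0.5962 0.3155 0.2474]
yel [0.5945 0.285  0.2594] [0.5823 0.2697 0.1722] [0.605  0.3153 0.2781]
normal [-0.995 -0.096  0.018] yaw 5.5 tilt 1.0 n pts 178 ctr [0.5935 0.292  0.2237]
26.675 [0.5889 0.2922 0.2407] [179.8   -0.35  94.07] [ 0.6  -0.18 -1.61] 0.007439839177396702
```

View pics/r1.png

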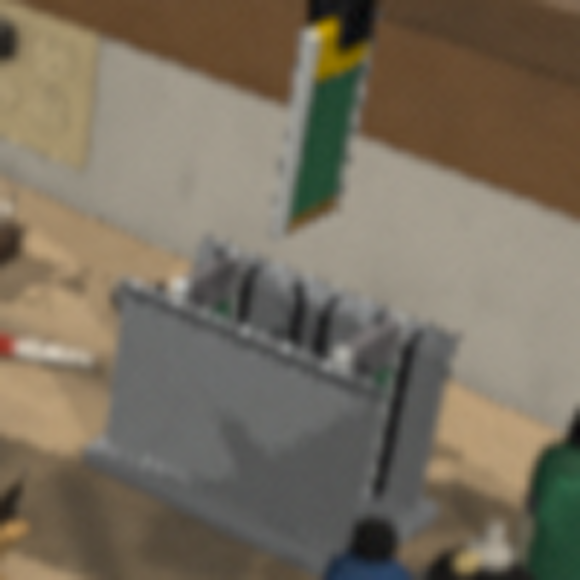

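View pics/r1t.png

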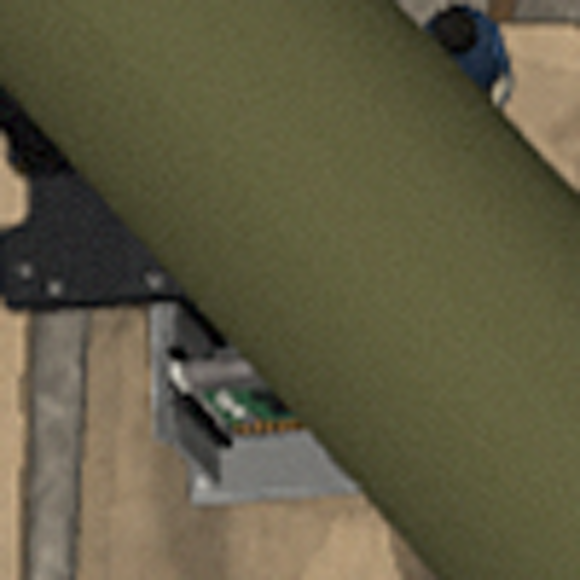

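arm_command(commands="0 0.001 -0.01 0 5; 0 0.001 -0.02 0 5; 0 0.001 -0.03 0 5; 0 0.001 -0.037 0 5; 0 0.001 -0.038 0 5")

```text
time_s: 27.35
position: [0.589, 0.2911, 0.2018]
orientation: [3.139, -0.004, 1.64]
wrist_force: [0.2, -0.1, -0.8]
width: 0.0078
```

```bash
python3 look.py side pics/r2.png 345 165 35;  python3 pose.py side .5 .66 .2 .36 .124 .25
```

```text
27.35 [0.589  0.2911 0.2018] [179.86  -0.24  93.95] [ 0.23 -0.12 -0.76] 0.00779471745548289
128 54
green [0.5934 0.2912 0.1751] [0.5901 0.2712 0.1388] [0.596  0.3113 0.2092]
yel [0.595  0.2827 0.2169] [0.5825 0.2661 0.1341] [0.6064 0.3127 0.2387]
normal [-0.996 -0.086  0.021] yaw 4.9 tilt 1.2 n pts 169 ctr [0.5939 0.289  0.1841]
```

View pics/r2.png

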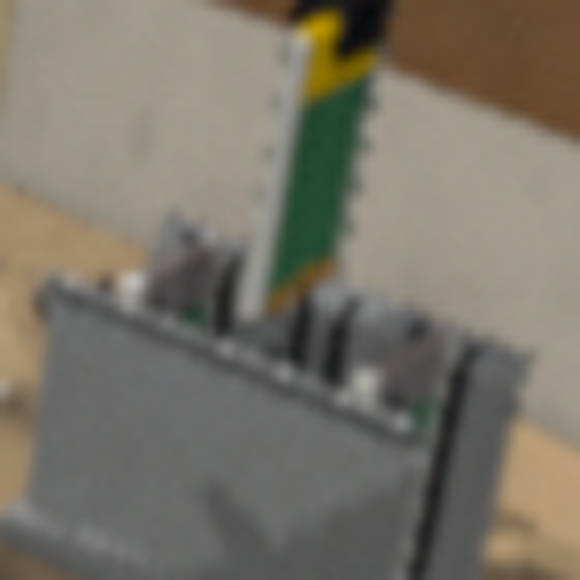

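arm_command(commands="-0.0005 0.0025 0 0 5; -0.0005 0.0025 0 0 5; -0.0005 0.0025 -0.004 0 5; -0.0005 0.0025 -0.008 0 5; -0.0005 0.0025 -0.012 0 5")

```text
time_s: 28.08
position: [0.5887, 0.2939, 0.1901]
orientation: [3.138, -0.005, 1.64]
wrist_force: [0.1, 0.2, -1.6]
width: 0.0079
```

```bash
python3 look.py side pics/r3.png 345 165 35;  python3 pose.py side .5 .66 .2 .36 .124 .25
```

```text
28.075 [0.5887 0.2939 0.1901] [179.82  -0.27  93.95] [ 0.1   0.16 -1.59] 0.007918189797247926
127 44
green [0.5927 0.2932 0.1621] [0.5878 0.2742 0.1267] [0.5959 0.316  0.1958]
yel [0.5948 0.2832 0.2134] [0.583  0.2703 0.199 ] [0.6044 0.3068 0.227 ]
normal [-0.997 -0.078  0.021] yaw 4.4 tilt 1.2 n pts 159 ctr [0.5933 0.2907 0.1722]
```

View pics/r3.png

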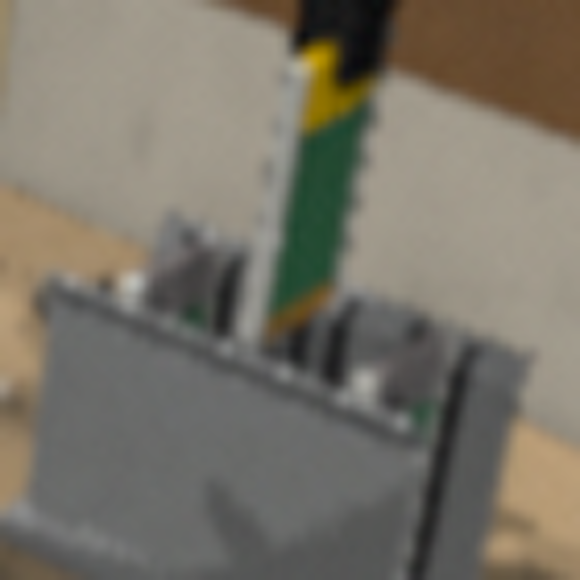

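arm_command(commands="0 0 -0.002 0 5; 0 0 -0.004 0 5; 0 0 -0.006 0 5; 0 0 -0.008 0 5; 0 0 -0.01 0 5")

```text
time_s: 28.8
position: [0.5885, 0.2937, 0.1797]
orientation: [3.139, -0.004, 1.64]
wrist_force: [-0.1, 0.5, -1.0]
width: 0.0078
```

```bash
python3 look.py side pics/r4.png 345 165 35;  python3 pose.py side .5 .66 .2 .36 .124 .25
```

```text
28.8 [0.5885 0.2937 0.1797] [179.86  -0.25  93.96] [-0.12  0.54 -1.02] 0.007831838922403031
113 42
green [0.5926 0.2935 0.1554] [0.5894 0.2733 0.1243] [0.5959 0.3134 0.1867]
yel [0.5944 0.2828 0.2026] [0.5841 0.2677 0.1889] [0.6041 0.3105 0.2163]
normal [-0.996 -0.089  0.028] yaw 5.1 tilt 1.6 n pts 144 ctr [0.5932 0.2912 0.165 ]
```

View pics/r4.png

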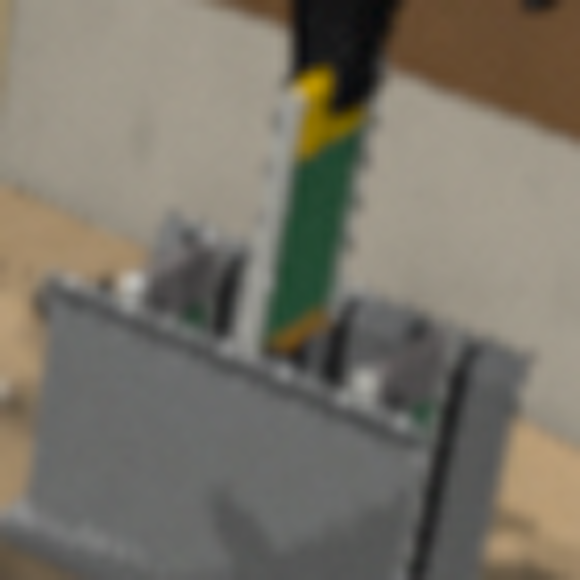

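arm_command(commands="0 0 -0.002 0 5; 0 0 -0.004 0 5; 0 0 -0.006 0 5; 0 0 -0.008 0 5; 0 0 -0.01 0 5")

```text
time_s: 29.52
position: [0.5884, 0.2936, 0.1693]
orientation: [3.14, -0.004, 1.64]
wrist_force: [-0.5, 0.3, -0.5]
width: 0.0078
```

arm_command(commands="0 0 -0.002 0 5; 0 0 -0.004 0 5; 0 0 -0.006 0 5; 0 0 -0.008 0 5; 0 0 -0.01 0 5")

```text
time_s: 30.15
position: [0.5883, 0.2936, 0.1592]
orientation: [3.14, -0.004, 1.64]
wrist_force: [0.4, 0.7, -1.2]
width: 0.0078
```

```bash
python3 look.py side pics/r5.png 345 165 35;  python3 pose.py side .5 .66 .2 .36 .124 .25
```

```text
30.15 [0.5883 0.2936 0.1592] [179.89  -0.24  93.96] [ 0.39  0.67 -1.18] 0.007774038968221812
72 42
green [0.5926 0.2929 0.1448] [0.5902 0.2745 0.1246] [0.5952 0.3126 0.1653]
yel [0.5933 0.2839 0.1826] [0.5814 0.2694 0.1677] [0.6054 0.3124 0.1943]
normal [-0.996 -0.09   0.028] yaw 5.1 tilt 1.6 n pts 104 ctr [0.5932 0.2901 0.1555]
```

View pics/r5.png

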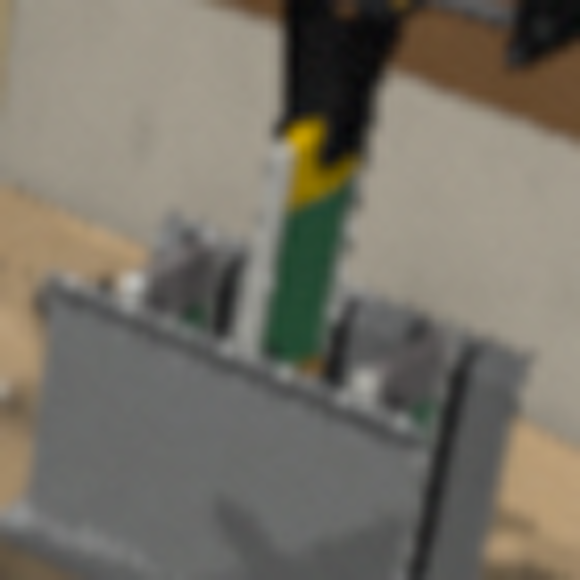

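arm_command(commands="0 0 -0.004 0 5; 0 0 -0.008 0 5; 0 0 -0.012 0 5; 0 0 -0.016 0 5; 0 0 -0.02 0 5")

```text
time_s: 30.88
position: [0.5882, 0.2935, 0.1387]
orientation: [3.14, -0.004, 1.64]
wrist_force: [-0.7, 0.5, -1.2]
width: 0.0075
```

arm_command(commands="0 0 -0.004 0 5; 0 0 -0.008 0 5; 0 0 -0.012 0 5; 0 0 -0.016 0 5; 0 0 -0.02 0 5")

```text
time_s: 31.5
position: [0.588, 0.2935, 0.1184]
orientation: [3.14, -0.004, 1.64]
wrist_force: [-0.7, 0.5, -0.2]
width: 0.0081
```

```bash
python3 look.py side pics/r6.png 345 165 35;  python3 pose.py side .5 .66 .2 .36 .124 .25
```

```text
31.5 [0.588  0.2935 0.1184] [179.94  -0.23  93.96] [-0.68  0.54 -0.19] 0.008142834516675248
3 111
green [0.5934 0.2939 0.1245] [0.593  0.2845 0.124 ] [0.5937 0.3038 0.1248]
yel [0.5963 0.2759 0.2084] [0.5553 0.2566 0.1282] [0.6375 0.3177 0.2448]
normal [-0.059  0.989  0.136] yaw -86.6 tilt 7.8 n pts 72 ctr [0.5942 0.2718 0.2197]
```

View pics/r6.png

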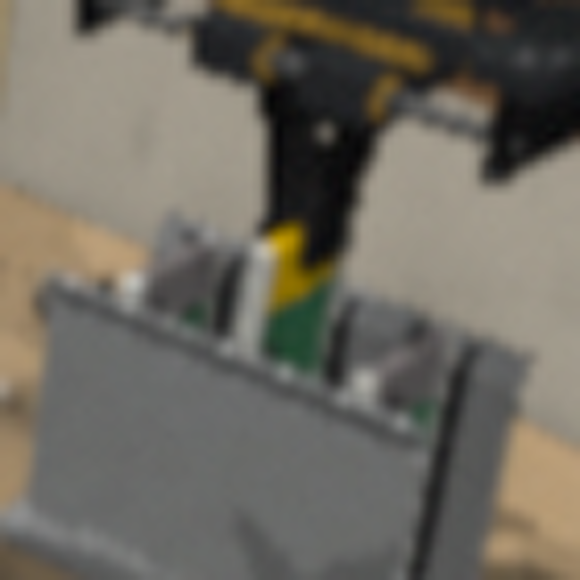

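arm_command(commands="0 0 -0.004 0 5; 0 0 -0.008 0 5; 0 0 -0.012 0 5; 0 0 -0.016 0 5; 0 0 -0.02 0 5")

```text
time_s: 32.22
position: [0.5877, 0.2933, 0.0977]
orientation: [3.141, -0.004, 1.64]
wrist_force: [-2.6, -1.3, -0.4]
width: 0.0075
```

arm_command(commands="0 0 -0.002 0 5; 0 0 -0.004 0 5; 0 0 -0.006 0 5; 0 0 -0.008 0 5; 0 0 -0.008 0 5")

```text
time_s: 32.85
position: [0.5875, 0.2934, 0.0894]
orientation: [-3.141, -0.004, 1.64]
wrist_force: [-1.6, 0.1, -1.5]
width: 0.0076
```

```bash
python3 look.py side pics/r7.png 345 165 35
```

```text
32.85 [0.5875 0.2934 0.0894] [-179.99   -0.21   93.98] [-1.61  0.1  -1.48] 0.007644896353119426
```

View pics/r7.png

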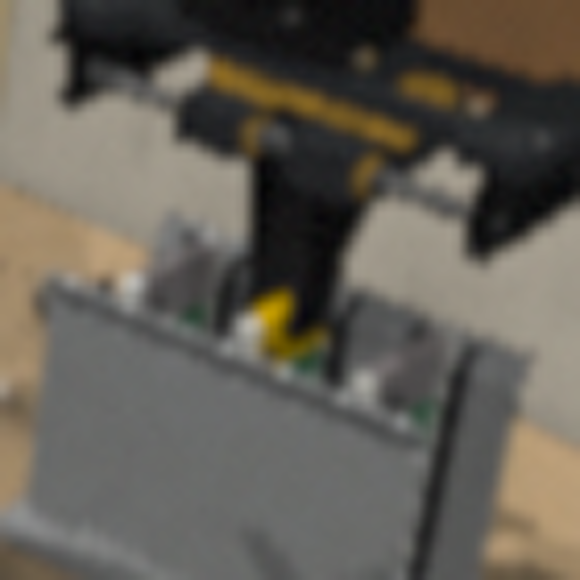

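arm_command(commands="0 0 -0.001 0 5; 0 0 -0.002 0 5; 0 0 -0.003 0 5; 0 0 -0.003 0 5; 0 0 -0.003 0 5")

```text
time_s: 33.52
position: [0.5874, 0.2934, 0.0863]
orientation: [-3.141, -0.004, 1.64]
wrist_force: [-1.7, 0.3, -1.5]
width: 0.0074
```

arm_command(commands="0 0 -0.0005 0 5; 0 0 -0.001 0 5; 0 0 -0.0015 0 5; 0 0 -0.002 0 5; 0 0 -0.002 0 5")

```text
time_s: 34.15
position: [0.5875, 0.2934, 0.0859]
orientation: [3.141, -0.003, 1.64]
wrist_force: [-5.5, -2.2, 8.7]
width: 0.0078
```

```bash
python3 look.py side pics/r8.png 345 165 25
```

```text
34.15 [0.5875 0.2934 0.0859] [179.99  -0.18  93.97] [-5.48 -2.24  8.75] 0.00784378955116951
```

View pics/r8.png

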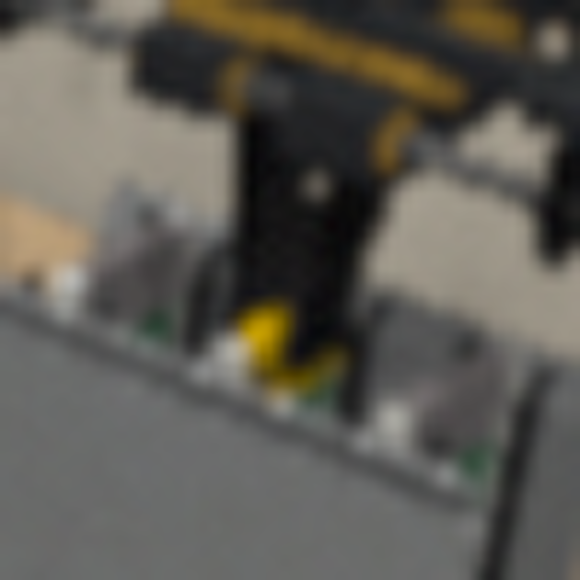

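arm_command(commands="0.0005 0 0.0005 0 5; 0.0005 0 0.0005 0 20; 0.0005 0 0.0005 0 28; 0.0005 0 0.0005 0 28; 0.0005 0 0.0005 0 28")

```text
time_s: 34.83
position: [0.5884, 0.2934, 0.0865]
orientation: [3.141, -0.003, 1.64]
wrist_force: [0.3, 0.3, -0.2]
width: 0.0239
```

arm_command(commands="0 0 0.01 0 28; 0 0 0.025 0 28; 0 0 0.05 0 28; 0 0 0.08 0 28; 0 0 0.12 0 28")

```text
time_s: 35.45
position: [0.5881, 0.2933, 0.2081]
orientation: [3.141, -0.003, 1.64]
wrist_force: [0.5, 0.4, 0.2]
width: 0.0244
```

arm_command(commands="0 -0.03 0.03 0 28; -0.02 -0.08 0.03 0 28; -0.03 -0.13 0.03 0 28; -0.04 -0.18 0.03 0 28; -0.05 -0.23 0.03 0 28")

```text
time_s: 36.08
position: [0.538, 0.062, 0.2396]
orientation: [3.139, -0.002, 1.641]
wrist_force: [0.3, -0.4, -0.1]
width: 0.0242
```

```bash
python3 look.py side pics/f1.png 345 165 30
python3 - <<'E'
from h import *
b=[(.52,.68),(.22,.36),(.09,.14)]
for n in("side","top"):
    im,d=bot.get_image(n); c=cloud(n,d); cv2.imwrite(f"pics/full_{n}.png",im)
    R=c[(d>0)&(c[...,2]>.1185)&(c[...,2]<.14)]; t=np.radians(4.08)
    a=R[:,:2]@[np.cos(t),np.sin(t)]; bb=R[:,:2]@[-np.sin(t),np.cos(t)]
    for A in(.5578,.6078,.6578):
        k=(abs(a-A)<.012)&(abs(bb-.251)<.022); print(n,A,k.sum(),a[k].mean().round(4),np.percentile(R[k,2],[10,50,90]).round(4))
E
```

```text
36.075 [0.538  0.062  0.2396] [ 1.7983e+02 -1.4000e-01  9.4000e+01] [ 0.32 -0.44 -0.06] 0.024227883444886893
side 0.5578 19 0.5587 [0.119  0.1199 0.121 ]
side 0.6078 18 0.6074 [0.1192 0.12   0.121 ]
side 0.6578 24 0.6588 [0.119  0.1199 0.1215]
top 0.5578 54 0.5571 [0.1196 0.122  0.1246]
top 0.6078 56 0.6057 [0.1195 0.1217 0.1246]
top 0.6578 54 0.6568 [0.1194 0.1223 0.1254]
```

View pics/f1.png

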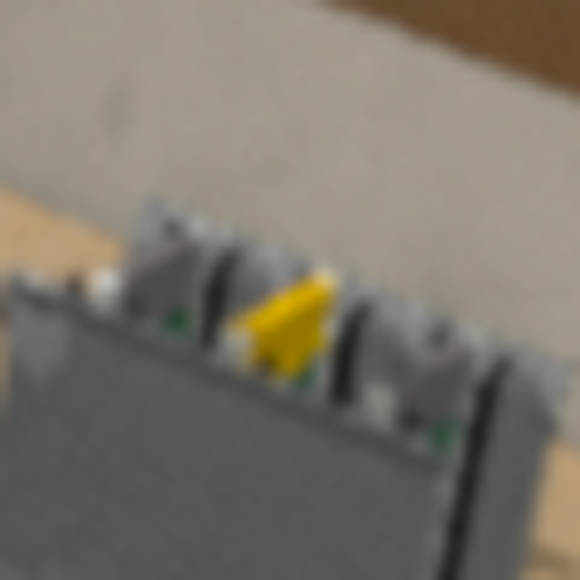

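View pics/full_top.png

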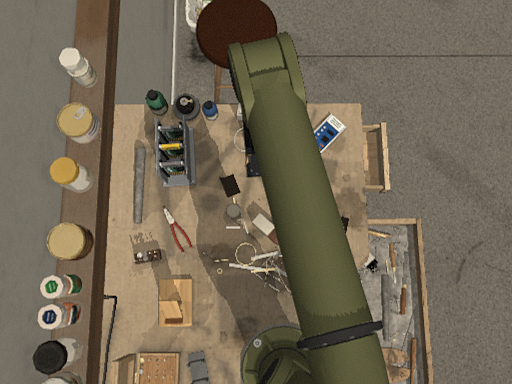

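The final pictures show the yellow bar at top-view pixel (171,146). Its height is level with the neighbouring cards (0.1217 m against 0.1220 and 0.1223 from the top camera, 0.120 m for all three from the side). The blue card is still at (327,132). The arm is clear and still, so I am handing in.

```bash
python3 -c "
from h import *
s=bot.state();print(s['time_s'],s['wrist_force'],np.abs(s['joint_vel']).max())
print(bot.hand_in())"
```

```text
36.225 [-0.22290045  1.17385936 -0.52019827] 0.055048757507633155
the job is handed in; nothing more can be done
None
```

The green control card is home in the middle bay of the rack, contact edge down and released. I handed the job in at 36.2 s.

**What I did:** I picked the card up across its width and let it swing to hang contact edge down. I laid it on the stand with its edge on the lip and let go. I then took it again by the grip bar, swung it upright, and lowered it into the guides until the wrist read 8.7 N at the bay floor before opening the jaws.

**Last checks:**
- **Depth:** the card's top edge is level with the neighbouring fixed cards in both cameras. The top camera gave 0.1217 m against 0.1220 and 0.1223; the side camera gave 0.120 m for all three.
- **Position along the rack:** the card sits about 1.3 mm off the midpoint of its neighbours, which is within the play of the grooves.
- **Surroundings:** I never touched the blue card or the other things. I saw the blue card and the pliers in place in the final picture, but did not measure every item. The arm hid part of the bench.

**What went wrong or disagreed:**
- **Slip:** my first pick-up, at 10 N, slipped. The card dropped back flat on the bench from an unseen but probably low height, landed about 8 mm along, and I picked it up again with a deeper, firmer hold.
- **Fingertip height:** with the jaws open, the fingertips sat about 19 mm above the reported TCP, so I set grasp heights from the images.

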